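# Swap the dummy for cells and start the battery cell tester

### The job

Take the steel dummy cell out of the tester's pulled-out tray and lay it in the little V-stand on the mat, and lay every loose battery cell from the mat across a V-groove of the tray, one cell to a groove, fat cells in the wide grooves and slim cells in the narrow ones, so that each lies cradled and cannot roll. With all of them so placed, push the tray fully home until its spring catch holds it, let go and see that it stays in; only then press the start button on the tester's tower fully down. At the end every cell and the dummy must still lie in their grooves and the tray be latched, with the other things on the bench left where they are.

Things in the scene. Friction and masses are not known exactly. Their poses are not given: they have to be found in the camera images.
- fat0: fat cylindrical battery cell, 26 mm diameter, 65 mm long, about 90 g, lying at the start on the flat 3 mm thick mat, at any heading up to 0.6 rad from the mat's y; origin at the centre of the cylinder, own y along its axis (it may have rolled about y). May be absent (None). Either end may point either way.
- fat1: fat cylindrical battery cell, 26 mm diameter, 65 mm long, about 90 g, lying at the start on the flat 3 mm thick mat, at any heading up to 0.6 rad from the mat's y; origin at the centre of the cylinder, own y along its axis (it may have rolled about y). May be absent (None). Either end may point either way.
- fat2: fat cylindrical battery cell, 26 mm diameter, 65 mm long, about 90 g, lying at the start on the flat 3 mm thick mat, at any heading up to 0.6 rad from the mat's y; origin at the centre of the cylinder, own y along its axis (it may have rolled about y). May be absent (None). Either end may point either way.
- slim0: slim cylindrical battery cell, 18 mm diameter, 65 mm long, about 46 g, lying at the start on the flat 3 mm thick mat, at any heading up to 0.6 rad from the mat's y; origin at the centre of the cylinder, own y along its axis (it may have rolled about y). May be absent (None). Either end may point either way.
- slim1: slim cylindrical battery cell, 18 mm diameter, 65 mm long, about 46 g, lying at the start on the flat 3 mm thick mat, at any heading up to 0.6 rad from the mat's y; origin at the centre of the cylinder, own y along its axis (it may have rolled about y). May be absent (None). Either end may point either way.
- slim2: slim cylindrical battery cell, 18 mm diameter, 65 mm long, about 46 g, lying at the start on the flat 3 mm thick mat, at any heading up to 0.6 rad from the mat's y; origin at the centre of the cylinder, own y along its axis (it may have rolled about y). May be absent (None). Either end may point either way.
- groove_fat0 (a point): V-groove for one fat cell, tray's left (+y of the tester) lane, row 0 (0 next to the robot, 2 nearest the tower); the point is the centre of a seated 26 mm cell, 22 mm above the tray floor; x = the way the tray pushes in, y = along the groove, z up; moves with the tray. Two pairs of 45 degree V-plates with 38 mm clear between them along y, for the fingers; lane walls 82 mm apart, 26 mm high.
- groove_fat1 (a point): V-groove for one fat cell, tray's left (+y of the tester) lane, row 1 (0 next to the robot, 2 nearest the tower); the point is the centre of a seated 26 mm cell, 22 mm above the tray floor; x = the way the tray pushes in, y = along the groove, z up; moves with the tray. Two pairs of 45 degree V-plates with 38 mm clear between them along y, for the fingers; lane walls 82 mm apart, 26 mm high.
- groove_fat2 (a point): V-groove for one fat cell, tray's left (+y of the tester) lane, row 2 (0 next to the robot, 2 nearest the tower); the point is the centre of a seated 26 mm cell, 22 mm above the tray floor; x = the way the tray pushes in, y = along the groove, z up; moves with the tray. Two pairs of 45 degree V-plates with 38 mm clear between them along y, for the fingers; lane walls 82 mm apart, 26 mm high.
- groove_slim0 (a point): V-groove for one slim cell, tray's right (-y of the tester) lane, row 0 (0 next to the robot, 2 nearest the tower); the point is the centre of a seated 18 mm cell, 17 mm above the tray floor; x = the way the tray pushes in, y = along the groove, z up; moves with the tray. Two pairs of 45 degree V-plates with 38 mm clear between them along y, for the fingers; lane walls 82 mm apart, 26 mm high.
- groove_slim1 (a point): V-groove for one slim cell, tray's right (-y of the tester) lane, row 1 (0 next to the robot, 2 nearest the tower); the point is the centre of a seated 18 mm cell, 17 mm above the tray floor; x = the way the tray pushes in, y = along the groove, z up; moves with the tray. Two pairs of 45 degree V-plates with 38 mm clear between them along y, for the fingers; lane walls 82 mm apart, 26 mm high.
- groove_slim2 (a point): V-groove for one slim cell, tray's right (-y of the tester) lane, row 2 (0 next to the robot, 2 nearest the tower); the point is the centre of a seated 18 mm cell, 17 mm above the tray floor; x = the way the tray pushes in, y = along the groove, z up; moves with the tray. Two pairs of 45 degree V-plates with 38 mm clear between them along y, for the fingers; lane walls 82 mm apart, 26 mm high.
- dummy: dummy cell: bare steel cylinder, 26 mm diameter, 65 mm long, about 140 g, lying at the start in the middle wide groove (groove_fat1); origin at its centre, own y along its axis.
- stand_seat (a point): V-stand for the dummy cell, fixed on the mat among the cells: base plate 42 x 66 x 6 mm with two pairs of 45 degree V-plates (24 mm high over the mat, 38 mm clear between the pairs along y); the point is the centre of the seated dummy, 28 mm above the mat; y along the groove, z up.
- tray (a joint): cradle tray of the cell tester, metres pushed in (its x, away from the robot): 0 = out, where it starts; the spring catch resists with up to about 7 N (plus light drag), tips over after about 15 mm, then draws the tray in and holds it latched at 0.030; it can be pressed on to a stop at 0.035 (about 12 N there) and springs back to 0.030. Let go before the tip-over it comes back out to 0.
- tray_lip (a point): front face of the tray's upright front lip, middle of its width, 10 mm below its top edge, 40 mm above the table; the lip is a plain plate 182 mm wide and 8 mm thick; x points the way to push, y along the lip. 12 mm in front of the lip, while the tray is out, the tester's 12 mm thick base plate ends.
- start (a joint): start button of the tester, metres pressed down: 0 = up, 0.006 = fully down (about 5 N); it springs back.
- start_top (a point): centre of the top of the start button (round, 26 mm across), on top of the tester's tower behind the tray, a little right (-y) of its middle, 93 mm above the table; moves down with the button.
- tester: battery cell tester, fixed; origin on the table, own x the way the tray pushes in: base plate x -135 to 150, y -120 to 120 mm, 12 mm thick, 38 mm high guide rails beside the tray, at x 97 to 150 a tower 75 mm high. Left or right of the fixed antistatic mat (270 x 320 x 3 mm) with the cells, turned up to 0.2 rad. Tray floor 18.5 mm above the table; groove rows 56 mm apart, lanes 88 mm.
- screw_jar: small glass screw jar with a metal lid, 34 mm across, 32 mm tall, standing on the mat among the cells; a bystander to be left where it is; origin under its middle.
- tape_roll: small roll of tape, a ring 48 mm across and 19 mm tall, lying flat at the back; a bystander to be left where it is; origin under its middle.
- dropper: dropper bottle, 38 mm across, 110 mm tall, standing behind the tester and mat; a bystander to be left where it is; origin under its middle.
- phone: phone lying flat, 150 x 72 x 8 mm, at the back; a bystander to be left where it is; origin under its middle.
- tweezers: steel tweezers lying flat between tester and mat, 120 x 9 x 6 mm; a bystander to be left where it is; origin under its middle.
There are look-alikes about, which are no part of the job. What is shaped like the slim0 but brown or red is not meant.

How it is judged:
By the outcome, as a careful person would: the job done as asked, in the order asked, and still so for the second after the job is handed in, with the robot touching nothing.
Of fat0, fat1, fat2, slim0, slim1, slim2 only 4 to 6 are there at a start; the rules pass over those that are not, and their reading is None.
At some moment in a run one of fat0, fat1, fat2, slim0, slim1, slim2 may be knocked a few centimetres aside while the robot is not near it.
Once in a run the grip may slacken for a moment while it holds something.
It also fails if it takes over 210 s, if anything falls off the work surface, if the arm or the gripper's body presses on something with over 40 N, if the wrist force passes 120 N, or if a joint passes its speed limit or range.

### The arm

A 7-joint arm with a two-finger parallel gripper is mounted at the origin on the work surface. World frame = base frame: x ahead of the robot, y to its left, z up, the work surface at z = 0. Lengths are in m, angles in degrees, forces in N, time in s.
With the tool pointing down it reaches from about 0.4 to 0.875 m from the base axis. Payload 19.3 kg.
Tool frame: the origin (TCP) lies midway between the tips of the shut fingers; the grasp point (between the pads) lies 19 mm behind it; z points along the fingers, y is the line along which they close (so a half turn about z gives the same grasp; the last joint's range is limited). The gripper opens to 85 mm and grips with 20 to 120 N. Pads are 22 mm wide; open, the fingers measure 114 mm over their backs; the gripper's body (76 mm by 85 mm) begins 54 mm behind the grasp point. The pads swing forward as they close: fully open they stand 13 mm farther back than shut.
Start: joints at [-67.964, 29.874, -2.08, 91.645, 1.215, 58.505, -6.463], TCP at [0.275, 0.561, 0.231] pointing down, gripper open.
Joint ranges: [-166.77, 166.77], [-17.47, 122.26], [-85.68, 81.53], [9.62, 139.38], [-72.42, 252.41], [9.2, 110.78], [-144.41, 144.41]. Speed limits (degrees/s): [108.29, 108.29, 136.94, 136.94, 172.46, 172.46, 172.46].

### API

Orientations are given as a 3x3 rotation matrix whose columns are the frame's x, y, z axes.
In Python, from plant import manip gives the robot as it stands.
- The arm moves only by the shell command python3 -m jog 'ROWS'. ROWS is JSON, a list of rows, each an object with "translation": the shift along the tool's x, y, z each as a share of 300 mm, from -1 to 1, a list of three; "twist": the turn about the tool's z as a share of 0.15 rad, from -1 to 1; "jaw": the gripper command: -1 is shut, 1 is fully open, values between are in proportion. A call has 1 to 20 rows; each row shifts and turns the commanded pose from where the row before left it, along the tool's axes as they then stand; what a row does not reach is not made up. A row lasts 1/8 s, in which the tool goes at most 62.5 mm and 10.7 degrees, less where a joint would pass 70% of its speed; a pose out of reach is approached as far as the arm can. A call with a number of a shift or a turn outside -1 to 1 is refused whole. A call with a gripper value outside its range is refused whole. The fingers move at their own pace and stop on an object; the grip force is fixed at half the most. Time passes only in rows, so rows that do not move let the fingers close. It gives the time, the measured TCP pose, the force, the opening and the grip force at its end, in the units of the state.
- manip.state(): the state, without advancing time (a new reading comes with each control period).
- manip.grab_frame(name): name is "side" or "top" or "wrist"; returns a dict with "frame" (420x560x3 uint8, red, green, blue), "fx", "fy", "cx", "cy" (pixels), "rvec" (rotation vector, rad) and "tvec" (3), from world to camera coordinates, as OpenCV has them. Camera axes: x right, y down, z forward; pixel columns grow to the right and rows downward; lengths in m; the calibration is good to about 2 mm. The wrist camera is an equidistant fisheye: a pixel r from the principal point sees the ray r / f radians off the axis. A picture is of the moment at which its call begins. There is no depth.
- manip.job_done(): hands the job in; it is judged then, once.
Trained networks look in a picture, given as the dict that the camera call returned (one of the last four; its "shot" number tells which), for a name from the list of things; names that differ only in an ending like _2 or _b are one class to them, and where a whole thing is asked for, a point or a joint stands for the part that bears it (a point fixed in the world has none). Each returns a list of dicts, best first, with "score" (0 to 1); they miss things now and then, are a little off and sometimes report something else, mostly with a low value. They report only what shows in the picture. A call takes as long as a camera call. They do not tell look-alikes from the thing itself.
- manip.find_in(name, picture): "bbox" ([left, top, right, bottom] in pixels, round what is visible of it).
- manip.outline_of(name, picture): "region" (420x560 bool, what is visible of it) and "bbox" ([left, top, right, bottom] in pixels, round what is visible of it).
The state is a dict: "clock": time; "joint_positions": joint angles; "joint_velocities": joint speeds; "tau": joint torques, N m; "position": TCP position; "ee_rot": TCP orientation; "contact_force": force on the tool from outside, world axes, zero at the start; "torque": the same for the moment, N m; "opening": opening from 0.0 (shut) to 1.0 (fully open); "grip_force": force on a finger pad.
Only numpy, scipy, OpenCV 4.12 (cv2) and the standard library are available. Lean on these libraries where they do the work, as an engineer would, in place of code of your own. Each camera call takes 0.05 s, during which the arm holds its last target. There are 200 camera calls.

## Working session

There is one attempt and no reset: what is moved stays moved. The work goes in short steps, Python scripts to look and compute and a shell command to move; the robot and the scene stay as the last step left them, time stands still between calls to the robot, and variables do not carry over. Pictures are saved under pics/ and viewed, at most 17 in all, crops included, and the job is handed in when it is done.

```bash
mkdir -p pics; ls; python3 - <<'E'
from plant import manip
import cv2
s=manip.state();print(s['clock'],s['position'],s['ee_rot'],s['opening'])
for n in ['top','side']:
    f=manip.grab_frame(n);print(n,f['fx'],f['fy'],f['cx'],f['cy'],f['rvec'],f['tvec'])
    cv2.imwrite(f'pics/{n}0.png',f['frame'][:,:,::-1])
E
```

```text
pics
0.0 [0.27443046 0.5611717  0.23074987] [[-8.98379552e-01  4.39219797e-01 -3.88381984e-04]
 [ 4.39219961e-01  8.98379025e-01 -9.76385267e-04]
 [-7.99335101e-05 -1.04774968e-03 -9.99999448e-01]] 1.0019448555169805
top 450.1030207459508 450.1030207459508 279.1210022543577 198.0062116077831 [ 2.15083033 -2.09798205  0.2000694 ] [-0.09709128  0.51218721  1.38094988]
side 412.54207665861884 412.54207665861884 278.6943802754365 203.20437422555676 [ 2.40142647 -0.15105238  0.05332403] [-0.53769669  0.05541504  1.08867998]
```

View pics/top0.png

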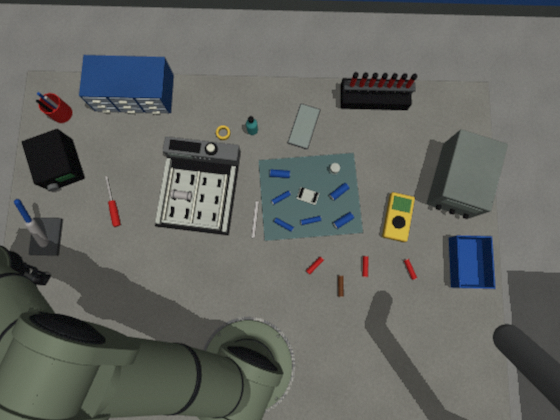

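View pics/side0.png

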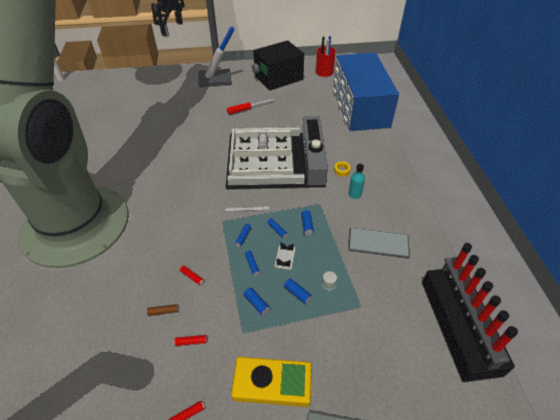

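```bash
cat > h.py <<'E'
from plant import manip
import numpy as np, cv2
from scipy.optimize import minimize
from scipy.spatial.transform import Rotation as R
def proj(f,P,wrist):
    C=R.from_rotvec(np.ravel(f['rvec'])).apply(np.atleast_2d(P))+np.ravel(f['tvec'])
    r=np.hypot(C[:,0],C[:,1])+1e-12; k=np.arctan2(r,C[:,2])/r if wrist else 1/C[:,2]
    return np.c_[f['fx']*C[:,0]*k+f['cx'],f['fy']*C[:,1]*k+f['cy']]
def ground(f,uv,z,wrist):
    uv=np.atleast_2d(uv).astype(float); d=(uv-[f['cx'],f['cy']])/[f['fx'],f['fy']]
    r=np.hypot(*d.T)+1e-12
    v=np.c_[d*(np.sin(r)/r)[:,None],np.cos(r)] if wrist else np.c_[d,np.ones(len(d))]
    q=R.from_rotvec(np.ravel(f['rvec'])).inv(); o=-q.apply(np.ravel(f['tvec'])); v=q.apply(v)
    return o[:2]+v[:,:2]*((z-o[2])/v[:,2])[:,None]
t=np.linspace(0,2*np.pi,24)
def cyl(x,y,a,z,r,L=.065):   # a: heading of axis
    c=np.array([np.cos(a),np.sin(a),0]);n=np.array([-np.sin(a),np.cos(a),0])
    ring=r*(np.cos(t)[:,None]*n+np.sin(t)[:,None]*[0,0,1])
    return np.r_[ring+c*L/2,ring-c*L/2]+[x,y,z]
def mask(polys,S=4):
    m=np.zeros((420*S,560*S),np.uint8)
    for p in polys: cv2.fillConvexPoly(m,cv2.convexHull(np.round(p*S+S/2-.5).astype(np.int32)),1)
    return m
def iou_fit(f,region,model,p0,step,wrist,S=4):
    reg=cv2.resize(region.astype(np.uint8),None,fx=S,fy=S,interpolation=cv2.INTER_NEAREST)
    def cost(p):
        m=mask([proj(f,b,wrist) for b in model(p)],S); return -(m&reg).sum()/max((m|reg).sum(),1)
    sim=np.vstack([p0]+[np.array(p0)+np.eye(len(p0))[i]*step[i] for i in range(len(p0))])
    o=minimize(cost,p0,method='Nelder-Mead',options=dict(initial_simplex=sim,xatol=1e-4,fatol=1e-4,maxiter=150)); return o.x,-o.fun
def fitcyl(f,d,r,z,wrist):
    ys,xs=np.nonzero(d['region']); g=ground(f,np.c_[xs,ys],z,wrist)
    m=g.mean(0); w,V=np.linalg.eigh(np.cov((g-m).T)); a=np.arctan2(V[1,1],V[0,1])%np.pi
    return iou_fit(f,d['region'],lambda p:[cyl(p[0],p[1],p[2],z,r)],[*m,a],[.004,.004,.1],wrist)
def cells(f,wrist,smin=.3,zb=.003,names=('fat0','slim0')):
    seen=[]
    for n in names:
        for d in manip.outline_of(n,f):
            if d['score']<smin or d['region'].sum()<20: continue
            res=max(((*fitcyl(f,d,r,(zb+r),wrist),r) for r in (.013,.009)),key=lambda q:q[1])
            u=np.argwhere(d['region']).mean(0)[::-1]
            col=f['frame'][d['region']].mean(0).astype(int)
            print(n,round(d['score'],2),'px',u.round(),'xy',res[0][:2].round(4),'axdeg',round(np.degrees(res[0][2])%180,1),'iou',round(res[1],2),'r',res[2],'rgb',col)
def box(x0,x1,y0,y1,z0,z1): return np.array([[x,y,z] for x in(x0,x1) for y in(y0,y1) for z in(z0,z1)])
def tester_fit(f,d,p0,wrist):
    B=[box(-.135,.15,-.12,.12,0,.012),box(.097,.15,-.12,.12,0,.075),box(-.123,.097,-.12,.12,0,.038)]
    def model(p):
        c,s=np.cos(p[2]),np.sin(p[2]); return [b@np.array([[c,s,0],[-s,c,0],[0,0,1]])+[p[0],p[1],0] for b in B]
    return iou_fit(f,d['region'],model,p0,[.01,.01,.05],wrist)
E
python3 - <<'E'
from h import *
f=manip.grab_frame('top'); cells(f,False)
for d in manip.outline_of('tester',f)[:1]:
    g=ground(f,[[200,188]],.02,False)[0]; print(d['bbox'],d['score'],tester_fit(f,d,[*g,-.1],False))
for n in ['dummy','stand_seat','start_top','screw_jar','dropper','tweezers']:
    try:
        for d in manip.find_in(n,f)[:2]: b=d['bbox'];print(n,d['score'],b,ground(f,[[(b[0]+b[2])/2,(b[1]+b[3])/2]],.03,False))
    except Exception as e: print(n,e)
w=manip.grab_frame('wrist');q=R.from_rotvec(np.ravel(w['rvec'])).inv();print('cam',-q.apply(np.ravel(w['tvec'])),q.as_matrix()[:,2],w['fx'])
E
```

```text
fat0 0.69 px [279. 174.] xy [ 0.6406 -0.0814] axdeg 63.0 iou -0.0 r 0.013 rgb [ 36  67 118]
fat0 0.63 px [340. 191.] xy [ 0.574  -0.2445] axdeg 106.7 iou -0.0 r 0.013 rgb [ 36  68 123]
fat0 0.54 px [343. 220.] xy [ 0.5072 -0.259 ] axdeg 35.5 iou -0.0 r 0.013 rgb [ 38  69 121]
slim0 0.7 px [311. 220.] xy [ 0.4788 -0.17  ] axdeg 125.8 iou -0.0 r 0.013 rgb [ 39  70 123]
slim0 0.66 px [280. 198.] xy [ 0.4616 -0.0463] axdeg 139.5 iou -0.0 r 0.013 rgb [ 39  71 125]
slim0 0.53 px [316. 265.] xy [ 0.3508 -0.2667] axdeg 156.7 iou -0.0 r 0.013 rgb [151  46  43]
slim0 0.48 px [410. 269.] xy [ 0.3598 -0.5146] axdeg 16.5 iou -0.0 r 0.013 rgb [144  44  41]
[157.5, 134.4, 240.1, 234.3] 0.88 (array([ 0.7829645 , -0.1598199 ,  0.63333333]), np.float64(-0.0))
dummy 0.68 [170.7, 190.3, 196.1, 202.4] [[0.51547818 0.22345514]]
stand_seat 0.84 [296.5, 190.6, 319.0, 205.5] [[ 0.52001297 -0.17635929]]
start_top 0.51 [205.5, 143.0, 217.5, 153.3] [[0.67867225 0.14162109]]
screw_jar 0.22 [160.6, 169.5, 230.8, 230.0] [[0.50537375 0.18330123]]
dropper 0.6 [162.4, 167.3, 232.1, 233.1] [[0.50403208 0.17824456]]
dropper 0.46 [248.4, 115.3, 261.1, 136.4] [[0.75909635 0.00241108]]
tweezers 0.64 [162.5, 166.5, 231.9, 234.1] [[0.50370207 0.17838592]]
cam [0.20413499 0.59614877 0.37314317] [ 0.27223253 -0.13366129 -0.95290299] 325.19226210127806h.py:27: RuntimeWarning: overflow encountered in scalar negative
  m=mask([proj(f,b,wrist) for b in model(p)],S); return -(m&reg).sum()/max((m|reg).sum(),1)
```

```bash
sed -i 's/return -(m&reg).sum()\/max((m|reg).sum(),1)/return -float((m\&reg).sum())\/max(float((m|reg).sum()),1.)/' h.py
python3 - <<'E'
from h import *
f=manip.grab_frame('top'); cells(f,False)
for d in manip.outline_of('tester',f)[:1]:
    g=ground(f,[[200,188]],.02,False)[0]; print(d['bbox'],d['score'],tester_fit(f,d,[*g,-.1],False))
E
```

```text
fat0 0.54 px [339. 192.] xy [ 0.5454 -0.2785] axdeg 129.9 iou 0.88 r 0.013 rgb [ 38  69 121]
fat0 0.52 px [344. 220.] xy [ 0.4524 -0.2948] axdeg 123.5 iou 0.92 r 0.013 rgb [ 41  71 121]
fat0 0.48 px [280. 174.] xy [ 0.6015 -0.0845] axdeg 87.2 iou 0.91 r 0.013 rgb [ 35  67 120]
slim0 0.68 px [311. 221.] xy [ 0.4499 -0.1884] axdeg 104.5 iou 0.89 r 0.009 rgb [ 39  70 122]
slim0 0.6 px [365. 266.] xy [ 0.3083 -0.3634] axdeg 0.4 iou 0.68 r 0.009 rgb [154  39  37]
slim0 0.53 px [341. 286.] xy [ 0.2443 -0.2839] axdeg 179.9 iou 0.98 r 0.009 rgb [87 60 43]
slim0 0.48 px [281. 197.] xy [ 0.5234 -0.0906] axdeg 120.6 iou 0.84 r 0.009 rgb [ 39  70 121]
[155.8, 135.9, 240.1, 236.8] 0.67 (array([ 0.54118982,  0.18049151, -0.08752654]), np.float64(0.9412612035851472))
```

```bash
cat >> h.py <<'E'
def plan(x,y,z,head=None):
    "tool-frame shift shares (total /0.3) to TCP target, at present heading; twist shares total"
    s=manip.state();M=np.array(s['ee_rot']);d=M.T@(np.array([x,y,z])-s['position'])
    h=np.degrees(np.arctan2(M[1,1],M[0,1]));o='shift %s tot, min rows %.1f'%((d/.3).round(3),np.linalg.norm(d)/.0625)
    if head is not None:
        dh=(h-head+90)%180-90; o+=' twist %.2f (after the shift)'%(np.radians(dh)/.15)
    print(o,'| now',np.round(s['position'],4),'head %.1f'%h,'j7 %.0f'%s['joint_positions'][6],'t',s['clock'],'op %.3f'%s['opening'],'grip %.1f'%s['grip_force'])
E
python3 -m jog '[{"translation":[-0.124,-0.0975,-0.033],"twist":0,"jaw":0.2},{"translation":[-0.124,-0.0975,-0.033],"twist":0,"jaw":0.2},{"translation":[-0.124,-0.0975,-0.033],"twist":0,"jaw":0.2},{"translation":[-0.124,-0.0975,-0.033],"twist":0,"jaw":0.2},{"translation":[-0.124,-0.0975,-0.033],"twist":0,"jaw":0.2},{"translation":[-0.124,-0.0975,-0.033],"twist":0,"jaw":0.2},{"translation":[-0.124,-0.0975,-0.033],"twist":0,"jaw":0.2},{"translation":[-0.124,-0.0975,-0.033],"twist":0,"jaw":0.2},{"translation":[-0.124,-0.0975,-0.033],"twist":0,"jaw":0.2},{"translation":[-0.124,-0.0975,-0.033],"twist":0,"jaw":0.2},{"translation":[-0.124,-0.0975,-0.033],"twist":0,"jaw":0.2},{"translation":[-0.124,-0.0975,-0.033],"twist":0,"jaw":0.2},{"translation":[0,0,0],"twist":1,"jaw":0.2},{"translation":[0,0,0],"twist":1,"jaw":0.2},{"translation":[0,0,0],"twist":1,"jaw":0.2},{"translation":[0,0,0],"twist":1,"jaw":0.2},{"translation":[0,0,0],"twist":1,"jaw":0.2},{"translation":[0,0,0],"twist":1,"jaw":0.2},{"translation":[0,0,0],"twist":1,"jaw":0.2},{"translation":[0,0,0],"twist":1,"jaw":0.2}]'
python3 - <<'E'
from h import *
plan(.52,.05,.35,-5)
f=manip.grab_frame('wrist');cv2.imwrite('pics/w1.png',f['frame'][:,:,::-1]); cells(f,True)
for n in ['tester','dummy','stand_seat','start_top','tray_lip']:
    for d in manip.outline_of(n,f)[:2]:
        u=np.argwhere(d['region']).mean(0)[::-1]; print(n,round(d['score'],2),u,ground(f,[u],.031 if n=='stand_seat' else .04 if n!='start_top' else .093,True))
        if n=='tester': print(tester_fit(f,d,[.541,.18,-.0875],True))
        if n=='dummy': print(fitcyl(f,d,.013,.0405,True))
E
```

```text
clock: 3.35
position: [0.5214, 0.05, 0.3502]
ee_rot: [[0.089, 0.996, 0.0], [0.996, -0.089, 0.0], [0.0, 0.0, -1.0]]
contact_force: [1.4, -0.3, 0.1]
opening: 0.599
grip_force: 0.0
shift [-0.001 -0.005  0.001] tot, min rows 0.0 twist -0.01 (after the shift) | now [0.5214 0.05   0.3502] head -5.1 j7 -10 t 3.35 op 0.599 grip 0.0
fat0 0.83 px [331. 240.] xy [ 0.6029 -0.0822] axdeg 86.4 iou 0.87 r 0.013 rgb [ 52  95 157]
fat0 0.81 px [253. 348.] xy [ 0.453 -0.292] axdeg 121.8 iou 0.94 r 0.013 rgb [ 51  89 145]
fat0 0.66 px [303. 339.] xy [ 0.5483 -0.2793] axdeg 129.8 iou 0.93 r 0.013 rgb [ 51  91 148]
slim0 0.98 px [283. 249.] xy [ 0.5248 -0.0893] axdeg 121.1 iou 0.87 r 0.009 rgb [ 50  96 162]
slim0 0.94 px [230. 259.] xy [ 0.4357 -0.1008] axdeg 61.6 iou 0.89 r 0.009 rgb [ 54  98 161]
slim0 0.54 px [246. 303.] xy [ 0.4515 -0.1861] axdeg 105.2 iou 0.76 r 0.009 rgb [ 47  93 160]
slim0 0.46 px [160. 303.] xy [ 0.2925 -0.1811] axdeg 54.6 iou 0.27 r 0.009 rgb [164  53  51]
tester 0.83 [292.92424975  78.76481965] [[0.55944246 0.17097268]]
(array([ 0.54381391,  0.18719869, -0.10434475]), np.float64(0.9604268780878361))
tester 0.61 [379.79381443  99.46391753] [[0.68059576 0.13655358]]
(array([ 0.67876445,  0.31573245, -0.86689895]), np.float64(0.020632774230524686))
dummy 0.64 [260.1749409   40.11229314] [[0.52004857 0.22982084]]
(array([0.51983945, 0.22917879, 1.4832109 ]), np.float64(0.9229981568707761))
start_top 0.91 [379.01162791  99.7122093 ] [[0.66162128 0.1352684 ]]
tray_lip 0.57 [255.47981716  74.80480268] [[0.5092323  0.18103291]]
```

View pics/w1.png

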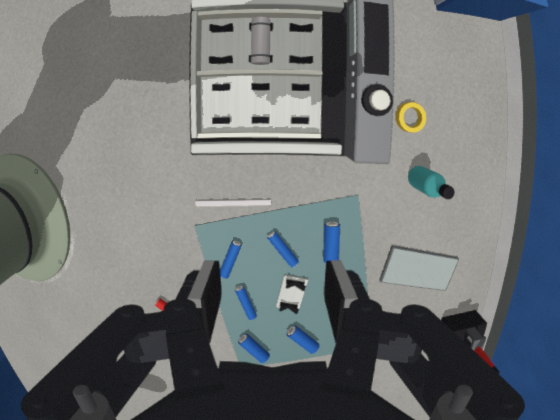

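```bash

python3 -m jog '[{"translation":[0.099,-0.01,0.1055],"twist":0,"jaw":0.2},{"translation":[0.099,-0.01,0.1055],"twist":0,"jaw":0.2},{"translation":[0.099,-0.01,0.1055],"twist":0,"jaw":0.2},{"translation":[0.099,-0.01,0.1055],"twist":0,"jaw":0.2},{"translation":[0.099,-0.01,0.1055],"twist":0,"jaw":0.2},{"translation":[0.099,-0.01,0.1055],"twist":0,"jaw":0.2},{"translation":[0,0,0],"twist":0,"jaw":0.2}]'
python3 - <<'E'
from h import *
f=manip.grab_frame('wrist')
im=f['frame'][:,:,::-1].copy()
for d in manip.outline_of('dummy',f)[:1]:
    p,i=fitcyl(f,d,.013,.0405,True);print('dummy',p,np.degrees(p[2]),i)
ty=p[2]-np.pi/2
c,s=np.cos(ty),np.sin(ty);ex=np.array([c,s]);ey=np.array([-s,c])
for d in manip.outline_of('start_top',f)[:1]:
    u=np.argwhere(d['region']).mean(0)[::-1];b=ground(f,[u],.093,True)[0];e=b-p[:2];print('btn',b,'in dummy frame',e@ex,e@ey)
for r in (-1,0,1):
    for l in (0,-1):
        g=p[:2]+ex*.056*r+ey*.088*l; u=proj(f,[[*g,.04 if l==0 else .0355]],True)[0]; cv2.circle(im,tuple(int(v) for v in u),3,(0,0,255),1)
cv2.imwrite('pics/w2.png',im);plan(*p[:2],.03,np.degrees(ty))
E
```

```text
clock: 4.62
position: [0.5169, 0.2309, 0.1578]
ee_rot: [[0.08, 0.997, -0.003], [0.997, -0.08, -0.001], [-0.002, -0.003, -1.0]]
contact_force: [-0.1, -0.2, 1.1]
opening: 0.6
grip_force: 0.0
dummy [0.5202981  0.22907973 1.47792661] 84.67895712189838 0.9522566022861647
btn [0.66213226 0.13918459] in dummy frame 0.14955949017438913 -0.07635457778901893
shift [0.003 0.004 0.436] tot, min rows 2.1 twist 0.06 (after the shift) | now [0.5188 0.2284 0.1607] head -4.8 j7 -24 t 4.775 op 0.604 grip 0.0
```

View pics/w2.png

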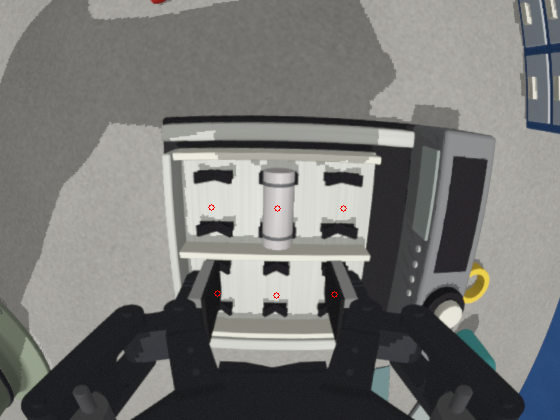

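```bash

python3 -m jog '[{"translation":[0.013,0.005,0.12],"twist":0,"jaw":0.2},{"translation":[0,0,0.12],"twist":0,"jaw":0.2},{"translation":[0,0,0.11],"twist":0,"jaw":0.2},{"translation":[0,0,0.10],"twist":0,"jaw":0.2},{"translation":[0,0,0],"twist":0,"jaw":0.2},{"translation":[0,0,0],"twist":0,"jaw":-1},{"translation":[0,0,0],"twist":0,"jaw":-1},{"translation":[0,0,0],"twist":0,"jaw":-1},{"translation":[0,0,0],"twist":0,"jaw":-1},{"translation":[0,0,0],"twist":0,"jaw":-1}]'
python3 -m jog '[{"translation":[0,0,-0.05],"twist":0,"jaw":-1},{"translation":[0,0,-0.10],"twist":0,"jaw":-1},{"translation":[0,0,-0.15],"twist":0,"jaw":-1},{"translation":[0,0,-0.15],"twist":0,"jaw":-1},{"translation":[0,0,0],"twist":0,"jaw":-1}]'
python3 - <<'E'
from h import *
f=manip.grab_frame('top')
d=manip.find_in('stand_seat',f)
for q in d[:2]: b=q['bbox'];print(q['score'],b,ground(f,[[(b[0]+b[2])/2,(b[1]+b[3])/2]],.02,False))
plan(.52,-.165,.17)
E
```

```text
clock: 6.02
position: [0.5214, 0.2329, 0.027]
ee_rot: [[0.084, 0.996, 0.003], [0.996, -0.084, 0.001], [0.001, 0.002, -1.0]]
contact_force: [-0.2, -2.0, 7.1]
opening: 0.279
grip_force: 58.4
clock: 6.65
position: [0.5218, 0.2336, 0.1647]
ee_rot: [[0.084, 0.996, 0.005], [0.996, -0.084, 0.004], [0.004, 0.005, -1.0]]
contact_force: [-0.7, -0.5, -1.9]
opening: 0.28
grip_force: 59.1
0.75 [294.0, 190.3, 316.7, 206.3] [[ 0.52089142 -0.16923882]]
shift [-1.322  0.111 -0.031] tot, min rows 6.4 | now [0.5201 0.2331 0.1612] head -4.8 j7 -24 t 6.75 op 0.280 grip 59.1
```

```bash

python3 -m jog '[{"translation":[-0.139,0.0116,0],"twist":0,"jaw":-1},{"translation":[-0.139,0.0116,0],"twist":0,"jaw":-1},{"translation":[-0.139,0.0116,0],"twist":0,"jaw":-1},{"translation":[-0.139,0.0116,0],"twist":0,"jaw":-1},{"translation":[-0.139,0.0116,0],"twist":0,"jaw":-1},{"translation":[-0.139,0.0116,0],"twist":0,"jaw":-1},{"translation":[-0.139,0.0116,0],"twist":0,"jaw":-1},{"translation":[-0.139,0.0116,0],"twist":0,"jaw":-1},{"translation":[0,0,0],"twist":0,"jaw":-1}]'
python3 - <<'E'
from h import *
f=manip.grab_frame('wrist')
B=box(-.021,.021,-.033,.033,.003,.009)
for d in manip.outline_of('stand_seat',f)[:2]:
    u=np.argwhere(d['region']).mean(0)[::-1];g=ground(f,[u],.015,True)[0];print(d['score'],d['bbox'],g)
    Bs=[B,box(-.021,.021,-.029,-.019,.003,.027),box(-.021,.021,.019,.029,.003,.027)]
    def model(p):
        c,s=np.cos(p[2]),np.sin(p[2]); return [b@np.array([[c,s,0],[-s,c,0],[0,0,1]])+[p[0],p[1],0] for b in Bs]
    print(max((iou_fit(f,d['region'],model,[*g,a],[.005,.005,.1],True) for a in(-.4,0,.4)),key=lambda q:q[1]))
im=f['frame'][:,:,::-1];cv2.imwrite('pics/w3.png',im)
for d in manip.outline_of('dummy',f)[:1]: print('dummy',d['bbox'],ground(f,[np.argwhere(d['region']).mean(0)[::-1]],.17,True))
cells(f,True);plan(.52,-.165,.17)
E
```

```text
clock: 7.88
position: [0.5189, -0.1051, 0.1595]
ee_rot: [[0.089, 0.996, -0.002], [0.996, -0.089, -0.001], [-0.001, -0.002, -1.0]]
contact_force: [-0.6, 2.1, -1.6]
opening: 0.281
grip_force: 59.1
0.96 [305.7, 234.8, 317.9, 263.0] [ 0.55093193 -0.15659467]
(array([ 0.54768086, -0.18062906,  0.07120817]), np.float64(0.13956551831923017))
dummy [245.1, 222.3, 299.8, 365.4] [[ 0.51803701 -0.10692462]]
fat0 0.76 px [364. 168.] xy [ 0.6038 -0.0833] axdeg 86.5 iou 0.96 r 0.013 rgb [ 48  97 166]
fat0 0.69 px [302. 343.] xy [ 0.545  -0.3013] axdeg 108.5 iou 0.17 r 0.009 rgb [ 52 104 178]
slim0 0.86 px [103. 293.] xy [ 0.3111 -0.2004] axdeg 137.7 iou 0.92 r 0.009 rgb [172  49  47]
slim0 0.75 px [278. 179.] xy [ 0.525  -0.0889] axdeg 121.5 iou 0.94 r 0.009 rgb [ 44  89 154]
slim0 0.73 px [208. 264.] xy [ 0.448  -0.1727] axdeg 101.4 iou 0.38 r 0.009 rgb [ 57 102 167]
slim0 0.59 px [ 80. 342.] xy [ 0.2419 -0.2809] axdeg 3.5 iou 0.71 r 0.009 rgb [108  71  45]
slim0 0.56 px [187. 199.] xy [ 0.4365 -0.1004] axdeg 62.0 iou 0.92 r 0.009 rgb [ 53 103 172]
shift [-0.213  0.018 -0.034] tot, min rows 1.0 | now [ 0.5199 -0.1007  0.1599] head -4.7 j7 11 t 8.125 op 0.286 grip 59.1
```

View pics/w3.png

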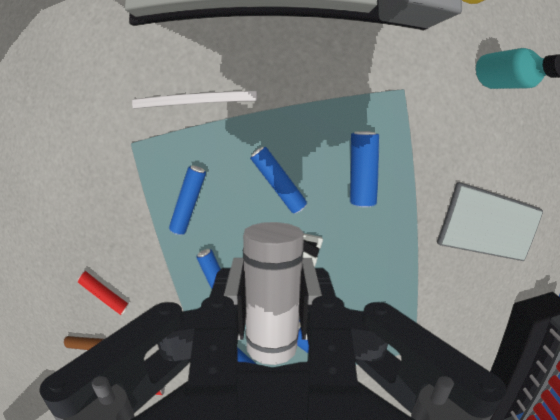

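```bash

python3 -m jog '[{"translation":[-0.1,0.009,-0.022],"twist":0,"jaw":-1},{"translation":[-0.1,0.009,-0.022],"twist":0,"jaw":-1},{"translation":[-0.1,0.009,-0.022],"twist":0,"jaw":-1},{"translation":[0,0,0],"twist":0,"jaw":-1},{"translation":[0,0,0],"twist":0,"jaw":-1}]'
cat >> h.py <<'E'
def stand(f):
    B=box(-.021,.021,-.033,.033,.003,.009)
    Bs=[B,box(-.021,.021,-.029,-.019,.003,.027),box(-.021,.021,.019,.029,.003,.027)]
    for d in manip.outline_of('stand_seat',f)[:1]:
        g=ground(f,[np.argwhere(d['region']).mean(0)[::-1]],.015,True)[0];print(d['score'],d['bbox'],g)
        def model(p):
            c,s=np.cos(p[2]),np.sin(p[2]); return [b@np.array([[c,s,0],[-s,c,0],[0,0,1]])+[p[0],p[1],0] for b in Bs]
        for a in(-.4,0,.4): print(iou_fit(f,d['region'],model,[*g,a],[.005,.005,.1],True))
E
python3 - <<'E'
from h import *
f=manip.grab_frame('wrist');stand(f)
im=f['frame'][:,:,::-1];cv2.imwrite('pics/w4.png',cv2.resize(im[80:330,150:430],None,fx=2.4,fy=2.4))
d=manip.outline_of('dummy',f)[0];print('dummy',d['bbox'])
P=manip.state()
cen=np.array(P['position'])+np.array(P['ee_rot'])[:,2]*-.014
print('held dummy fit',fitcyl(f,d,.013,cen[2],True));plan(.52,-.17,.17)
E
```

```text
clock: 8.75
position: [0.5206, -0.191, 0.1797]
ee_rot: [[0.083, 0.997, -0.0], [0.997, -0.083, 0.001], [0.001, -0.0, -1.0]]
contact_force: [1.0, 0.7, -1.4]
opening: 0.285
grip_force: 59.1
0.67 [258.8, 139.1, 312.8, 211.4] [ 0.53359262 -0.17504517]
(array([ 0.53371317, -0.17651597, -0.30250427]), np.float64(0.9352913987982688))
(array([ 0.53338026, -0.17679097, -0.28801429]), np.float64(0.9336664007724925))
(array([ 0.53366136, -0.17697517, -0.29139505]), np.float64(0.9343375010489217))
dummy [246.3, 220.8, 304.0, 364.0]
held dummy fit (array([ 0.5195671 , -0.19455189,  1.47724517]), np.float64(0.9611257195650629))
shift [ 0.07  -0.008  0.033] tot, min rows 0.4 | now [ 0.5206 -0.191   0.1798] head -4.7 j7 20 t 8.9 op 0.290 grip 59.1
```

View pics/w4.png

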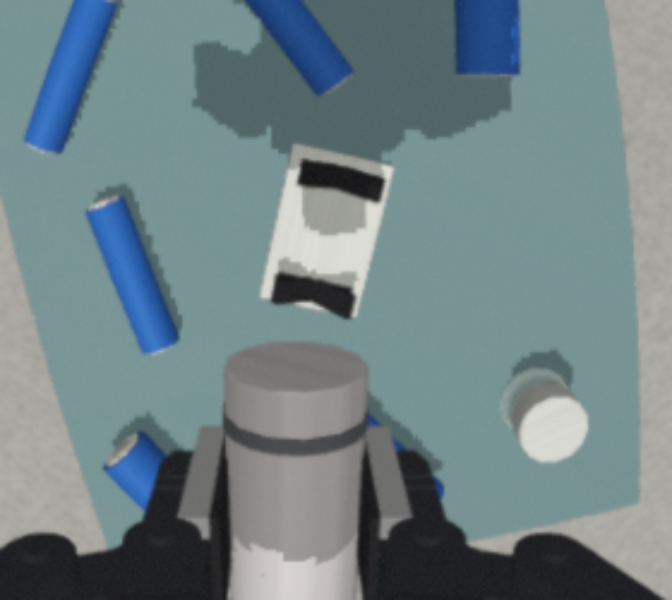

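```bash

python3 -m jog '[{"translation":[0.0576,0.0407,0],"twist":0,"jaw":-1},{"translation":[0,0,0],"twist":0.71,"jaw":-1},{"translation":[0,0,0.1],"twist":0.71,"jaw":-1},{"translation":[0,0,0.15],"twist":0,"jaw":-1},{"translation":[0,0,0.11],"twist":0,"jaw":-1},{"translation":[0,0,0],"twist":0,"jaw":-1},{"translation":[0,0,0],"twist":0,"jaw":-1}]'
python3 -c "
from h import *
plan(.5342,-.1748,.0185,-16.9)"
```

```text
clock: 9.78
position: [0.5349, -0.1758, 0.0731]
ee_rot: [[0.292, 0.956, 0.001], [0.956, -0.292, -0.0], [0.0, 0.001, -1.0]]
contact_force: [-0.7, -0.5, -1.6]
opening: 0.28
grip_force: 61.0
shift [ 0.002 -0.003  0.182] tot, min rows 0.9 twist -0.01 (after the shift) | now [ 0.5349 -0.1758  0.0731] head -17.0 j7 12 t 9.775 op 0.280 grip 61.0
```

```bash

python3 -m jog '[{"translation":[0,-0.003,0.06],"twist":0,"jaw":-1},{"translation":[0,0,0.06],"twist":0,"jaw":-1},{"translation":[0,0,0.04],"twist":0,"jaw":-1},{"translation":[0,0,0.022],"twist":0,"jaw":-1},{"translation":[0,0,0],"twist":0,"jaw":-1},{"translation":[0,0,0],"twist":0,"jaw":-0.3},{"translation":[0,0,0],"twist":0,"jaw":-0.05},{"translation":[0,0,0],"twist":0,"jaw":-0.05},{"translation":[0,0,0],"twist":0,"jaw":-0.05}]'
python3 -m jog '[{"translation":[0,0,-0.05],"twist":0,"jaw":-0.05},{"translation":[0,0,-0.1],"twist":0,"jaw":-0.05},{"translation":[0,0,-0.15],"twist":0,"jaw":0.2},{"translation":[0,0,-0.2],"twist":0,"jaw":0.2},{"translation":[0,0,0],"twist":0,"jaw":0.2}]'
python3 - <<'E'
from h import *
f=manip.grab_frame('wrist');d=manip.outline_of('dummy',f)[0]
print('dummy',d['score'],fitcyl(f,d,.013,.031,True));cells(f,True)
cv2.imwrite('pics/w5.png',f['frame'][:,:,::-1]);plan(.6038,-.0833,.17,-3.5)
E
```

```text
clock: 10.9
position: [0.5331, -0.1758, 0.0173]
ee_rot: [[0.293, 0.956, -0.0], [0.956, -0.293, -0.0], [-0.0, -0.0, -1.0]]
contact_force: [0.2, -0.0, 0.2]
opening: 0.474
grip_force: 0.0
clock: 11.52
position: [0.5351, -0.1765, 0.1724]
ee_rot: [[0.293, 0.956, 0.007], [0.956, -0.293, -0.001], [0.001, 0.007, -1.0]]
contact_force: [-1.6, 0.0, -0.1]
opening: 0.601
grip_force: 0.0
dummy 0.6 (array([ 0.53359652, -0.17978401,  1.25685728]), np.float64(0.9585616631828711))
fat0 0.89 px [240. 316.] xy [ 0.4598 -0.3011] axdeg 121.4 iou 0.73 r 0.013 rgb [ 44  91 160]
fat0 0.88 px [304. 277.] xy [ 0.5489 -0.2788] axdeg 129.8 iou 0.68 r 0.013 rgb [ 56 100 163]
fat0 0.57 px [315.  79.] xy [ 0.6039 -0.0843] axdeg 86.7 iou 0.96 r 0.013 rgb [ 33  70 127]
slim0 0.91 px [153. 151.] xy [ 0.4365 -0.1005] axdeg 63.1 iou 0.92 r 0.009 rgb [ 53 101 166]
slim0 0.86 px [234. 110.] xy [ 0.5256 -0.0901] axdeg 121.6 iou 0.96 r 0.009 rgb [ 38  77 135]
slim0 0.74 px [197. 227.] xy [ 0.4521 -0.1874] axdeg 103.0 iou 0.93 r 0.009 rgb [ 52 100 167]
slim0 0.61 px [ 95. 270.] xy [ 0.3112 -0.2013] axdeg 135.7 iou 0.93 r 0.009 rgb [174  59  56]
slim0 0.54 px [ 82. 332.] xy [ 0.2294 -0.281 ] axdeg 14.2 iou 0.53 r 0.009 rgb [111  73  47]
slim0 0.54 px [161. 368.] xy [ 0.323  -0.3606] axdeg 26.8 iou 0.43 r 0.009 rgb [171  48  45]
shift [ 0.363  0.136 -0.01 ] tot, min rows 1.9 twist -1.57 (after the shift) | now [ 0.5328 -0.1755  0.1669] head -17.0 j7 9 t 11.725 op 0.603 grip 0.0
```

View pics/w5.png

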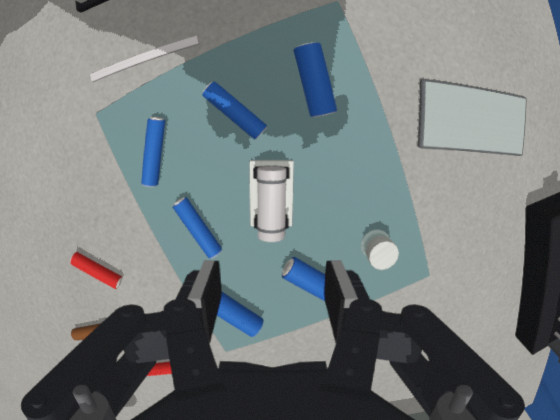

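```bash

python3 -m jog '[{"translation":[0.121,0.0453,0],"twist":0,"jaw":0.2},{"translation":[0.121,0.0453,0],"twist":0,"jaw":0.2},{"translation":[0.121,0.0453,0],"twist":0,"jaw":0.2},{"translation":[0,0,0],"twist":-0.78,"jaw":0.2},{"translation":[0,0,0.18],"twist":-0.78,"jaw":0.2},{"translation":[0,0,0.18],"twist":0,"jaw":0.2},{"translation":[0,0,0.12],"twist":0,"jaw":0.2},{"translation":[0,0,0.057],"twist":0,"jaw":0.2},{"translation":[0,0,0],"twist":0,"jaw":0.2},{"translation":[0,0,0],"twist":0,"jaw":-1},{"translation":[0,0,0],"twist":0,"jaw":-1},{"translation":[0,0,0],"twist":0,"jaw":-1},{"translation":[0,0,0],"twist":0,"jaw":-1},{"translation":[0,0,0],"twist":0,"jaw":-1}]'
python3 -m jog '[{"translation":[0,0,-0.05],"twist":0,"jaw":-1},{"translation":[0,0,-0.15],"twist":0,"jaw":-1},{"translation":[0,0,-0.15],"twist":0,"jaw":-1},{"translation":[0,0,-0.15],"twist":0,"jaw":-1},{"translation":[0,0,0],"twist":0,"jaw":-1}]'
python3 -c "
from h import *
plan(.5765,.2284,.15,-5.3)"
```

```text
clock: 13.48
position: [0.605, -0.0837, 0.008]
ee_rot: [[0.063, 0.998, 0.002], [0.998, -0.063, -0.0], [0.0, 0.002, -1.0]]
contact_force: [-1.6, -0.7, 7.5]
opening: 0.278
grip_force: 58.5
clock: 14.1
position: [0.6059, -0.0839, 0.1611]
ee_rot: [[0.063, 0.998, 0.007], [0.998, -0.063, -0.0], [0.0, 0.007, -1.0]]
contact_force: [-0.0, 0.1, -1.9]
opening: 0.275
grip_force: 59.2
shift [ 1.033 -0.164  0.036] tot, min rows 5.0 twist 0.19 (after the shift) | now [ 0.6059 -0.0839  0.1611] head -3.6 j7 10 t 14.1 op 0.275 grip 59.2
```

```bash

python3 -m jog '[{"translation":[0.129,-0.0205,0.004],"twist":0,"jaw":-1},{"translation":[0.129,-0.0205,0.004],"twist":0,"jaw":-1},{"translation":[0.129,-0.0205,0.004],"twist":0,"jaw":-1},{"translation":[0.129,-0.0205,0.004],"twist":0,"jaw":-1},{"translation":[0.129,-0.0205,0.004],"twist":0,"jaw":-1},{"translation":[0.129,-0.0205,0.004],"twist":0,"jaw":-1},{"translation":[0.129,-0.0205,0.004],"twist":0,"jaw":-1},{"translation":[0.129,-0.0205,0.004],"twist":0.19,"jaw":-1},{"translation":[0,0,0.15],"twist":0,"jaw":-1},{"translation":[0,0,0.1],"twist":0,"jaw":-1},{"translation":[0,0,0],"twist":0,"jaw":-1},{"translation":[0,0,0],"twist":0,"jaw":-1}]'
python3 -c "
from h import *
plan(.5765,.2284,.0335,-5.3)
f=manip.grab_frame('wrist');d=manip.outline_of('fat0',f)
cv2.imwrite('pics/w6.png',cv2.resize(f['frame'][40:340,120:440,::-1],None,fx=2,fy=2))
z=manip.state()['position'][2]+.008
for q in d[:2]: print(q['score'],q['bbox'],fitcyl(f,q,.013,z,True))"
```

```text
clock: 15.6
position: [0.5751, 0.2285, 0.0731]
ee_rot: [[0.092, 0.996, 0.001], [0.996, -0.092, 0.0], [0.001, 0.001, -1.0]]
contact_force: [0.7, 0.2, -0.9]
opening: 0.278
grip_force: 59.2
shift [-0.     0.005  0.132] tot, min rows 0.6 twist 0.00 (after the shift) | now [0.5751 0.2285 0.0731] head -5.3 j7 -18 t 15.6 op 0.278 grip 59.2
0.91 [243.7, 210.2, 302.5, 350.6] (array([0.57447569, 0.22796259, 1.49115782]), np.float64(0.9541750511383479))
```

View pics/w6.png

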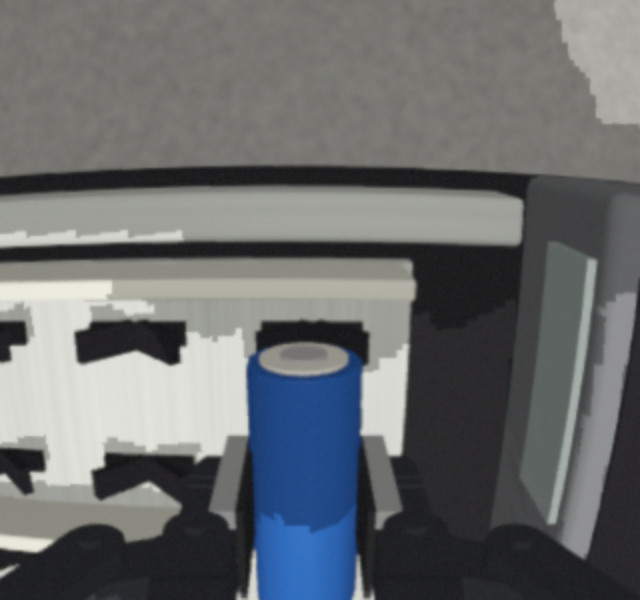

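```bash

python3 -m jog '[{"translation":[0,0.006,0.06],"twist":0,"jaw":-1},{"translation":[0,0,0.045],"twist":0,"jaw":-1},{"translation":[0,0,0.025],"twist":0,"jaw":-1},{"translation":[0,0,0],"twist":0,"jaw":-1},{"translation":[0,0,0],"twist":0,"jaw":-0.3},{"translation":[0,0,0],"twist":0,"jaw":-0.1},{"translation":[0,0,0],"twist":0,"jaw":-0.1}]'
python3 -m jog '[{"translation":[0,0,-0.05],"twist":0,"jaw":-0.1},{"translation":[0,0,-0.15],"twist":0,"jaw":-0.1},{"translation":[0,0,-0.2],"twist":0,"jaw":0.2},{"translation":[0,0,0],"twist":0,"jaw":0.2},{"translation":[0,0,0],"twist":0,"jaw":0.2}]'
python3 -c "
from h import *
f=manip.grab_frame('wrist')
cells(f,True,zb=.0275,names=('fat0',))
plan(.54,-.24,.17,-16.9)"
```

```text
clock: 16.58
position: [0.5762, 0.2283, 0.0325]
ee_rot: [[0.091, 0.996, -0.0], [0.996, -0.091, -0.0], [-0.0, -0.0, -1.0]]
contact_force: [-0.1, 0.2, 0.6]
opening: 0.447
grip_force: 0.0
clock: 17.2
position: [0.5762, 0.2285, 0.1534]
ee_rot: [[0.091, 0.996, 0.001], [0.996, -0.091, 0.001], [0.001, 0.001, -1.0]]
contact_force: [0.4, 0.3, -0.3]
opening: 0.598
grip_force: 0.0
fat0 0.61 px [274. 208.] xy [0.5763 0.2283] axdeg 84.1 iou 0.96 r 0.013 rgb [ 53 102 171]
shift [-1.565  0.024 -0.059] tot, min rows 7.5 twist 1.36 (after the shift) | now [0.5758 0.2282 0.1521] head -5.2 j7 -20 t 17.3 op 0.604 grip 0.0
```

```bash

python3 -m jog '[{"translation":[-0.1645,0.006,-0.006],"twist":0,"jaw":0.2},{"translation":[-0.1645,0.006,-0.006],"twist":0,"jaw":0.2},{"translation":[-0.1645,0.006,-0.006],"twist":0,"jaw":0.2},{"translation":[-0.1645,0.006,-0.006],"twist":0,"jaw":0.2},{"translation":[-0.1645,0.006,-0.006],"twist":0,"jaw":0.2},{"translation":[-0.1645,0.006,-0.006],"twist":0,"jaw":0.2},{"translation":[-0.1645,0.006,-0.006],"twist":0,"jaw":0.2},{"translation":[-0.1645,0.006,-0.006],"twist":0,"jaw":0.2},{"translation":[-0.1645,0.006,-0.006],"twist":0,"jaw":0.2},{"translation":[-0.1645,0.006,-0.006],"twist":0,"jaw":0.2},{"translation":[0,0,0],"twist":-0.873,"jaw":0.1},{"translation":[0,0,0],"twist":-0.873,"jaw":0.1},{"translation":[0,0,0],"twist":-0.873,"jaw":0.1},{"translation":[0,0,0],"twist":-0.873,"jaw":0.1},{"translation":[0,0,0],"twist":-0.873,"jaw":0.1},{"translation":[0,0,0],"twist":-0.873,"jaw":0.1},{"translation":[0,0,0],"twist":0,"jaw":0.1}]'
cat >> h.py <<'E'
def look(pic=None,names=('fat0','slim0'),zb=.003,smin=.3):
    f=manip.grab_frame('wrist')
    if pic: cv2.imwrite(pic,f['frame'][:,:,::-1])
    cells(f,True,names=names,zb=zb,smin=smin); return f
E
python3 -c "
from h import *
f=look('pics/w7.png')
for d in manip.find_in('screw_jar',f)[:1]: b=d['bbox'];print('jar',d['score'],b,ground(f,[[(b[0]+b[2])/2,(b[1]+b[3])/2]],.019,True))
plan(.5485,-.279,.007,39.8)"
```

```text
clock: 19.42
position: [0.5487, -0.2648, 0.1699]
ee_rot: [[-0.639, 0.769, -0.001], [0.769, 0.639, 0.001], [0.001, -0.0, -1.0]]
contact_force: [0.8, -0.5, -0.3]
opening: 0.547
grip_force: 0.0
fat0 0.87 px [176. 157.] xy [ 0.4538 -0.2932] axdeg 124.7 iou 0.96 r 0.013 rgb [ 51 100 169]
fat0 0.83 px [263. 207.] xy [ 0.5484 -0.2787] axdeg 129.8 iou 0.94 r 0.013 rgb [ 52 102 172]
slim0 0.94 px [245.  67.] xy [ 0.4523 -0.1877] axdeg 104.0 iou 0.95 r 0.009 rgb [ 50 100 171]
slim0 0.93 px [ 49. 130.] xy [ 0.3115 -0.3611] axdeg 179.3 iou 0.89 r 0.009 rgb [177  52  50]
slim0 0.89 px [373.  42.] xy [ 0.5254 -0.0903] axdeg 122.0 iou 0.92 r 0.009 rgb [ 36  71 127]
slim0 0.82 px [ 13. 222.] xy [ 0.3049 -0.5028] axdeg 24.5 iou 0.94 r 0.009 rgb [168  57  54]
slim0 0.74 px [48. 41.] xy [ 0.2484 -0.2833] axdeg 0.6 iou 0.92 r 0.009 rgb [119  81  56]
slim0 0.7 px [270.   3.] xy [ 0.4324 -0.0994] axdeg 64.6 iou 0.94 r 0.013 rgb [ 49  82 132]
slim0 0.68 px [127.  16.] xy [ 0.31   -0.2022] axdeg 137.7 iou 0.95 r 0.009 rgb [175  58  55]
jar 0.92 [314.3, 223.8, 351.8, 260.7] [[ 0.62402527 -0.26221504]]
shift [-0.036 -0.031  0.545] tot, min rows 2.6 twist -0.02 (after the shift) | now [ 0.549  -0.2647  0.1704] head 39.6 j7 64 t 19.625 op 0.547 grip 0.0
```

View pics/w7.png

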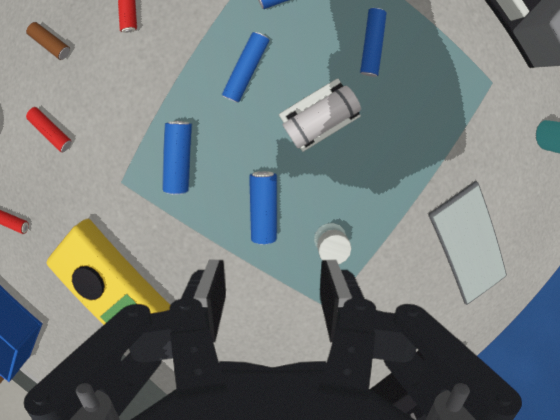

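```bash

python3 -m jog '[{"translation":[-0.036,-0.031,0.1],"twist":0,"jaw":0.1},{"translation":[0,0,0.18],"twist":0,"jaw":0.1},{"translation":[0,0,0.15],"twist":0,"jaw":0.1},{"translation":[0,0,0.08],"twist":0,"jaw":0.1},{"translation":[0,0,0.037],"twist":0,"jaw":0.1},{"translation":[0,0,0],"twist":0,"jaw":0.1},{"translation":[0,0,0],"twist":0,"jaw":-1},{"translation":[0,0,0],"twist":0,"jaw":-1},{"translation":[0,0,0],"twist":0,"jaw":-1},{"translation":[0,0,0],"twist":0,"jaw":-1}]'
python3 -m jog '[{"translation":[0,0,-0.05],"twist":0,"jaw":-1},{"translation":[0,0,-0.15],"twist":0,"jaw":-1},{"translation":[0,0,-0.15],"twist":0,"jaw":-1},{"translation":[0,0,-0.15],"twist":0,"jaw":-1},{"translation":[0,0,0],"twist":1,"jaw":-1},{"translation":[0,0,0],"twist":1,"jaw":-1},{"translation":[0,0,0],"twist":1,"jaw":-1},{"translation":[0,0,0],"twist":1,"jaw":-1},{"translation":[0,0,0],"twist":1,"jaw":-1},{"translation":[0,0,0],"twist":0.24,"jaw":-1},{"translation":[0,0,0],"twist":0,"jaw":-1}]'
python3 -c "
from h import *
plan(.5207,.2336,.15,-5.3)"
```

```text
clock: 20.88
position: [0.5497, -0.2792, 0.008]
ee_rot: [[-0.64, 0.769, 0.002], [0.769, 0.64, -0.001], [-0.002, 0.001, -1.0]]
contact_force: [-0.8, 1.1, 6.0]
opening: 0.279
grip_force: 58.5
clock: 22.25
position: [0.549, -0.2789, 0.1573]
ee_rot: [[0.089, 0.996, 0.001], [0.996, -0.089, -0.0], [-0.0, 0.001, -1.0]]
contact_force: [0.7, 0.0, -1.1]
opening: 0.28
grip_force: 59.1
shift [ 1.693 -0.246  0.024] tot, min rows 8.2 twist 0.02 (after the shift) | now [ 0.549  -0.2789  0.1573] head -5.1 j7 29 t 22.25 op 0.280 grip 59.1
```

```bash

python3 -m jog '[{"translation":[0.154,-0.0224,0.002],"twist":0,"jaw":-1},{"translation":[0.154,-0.0224,0.002],"twist":0,"jaw":-1},{"translation":[0.154,-0.0224,0.002],"twist":0,"jaw":-1},{"translation":[0.154,-0.0224,0.002],"twist":0,"jaw":-1},{"translation":[0.154,-0.0224,0.002],"twist":0,"jaw":-1},{"translation":[0.154,-0.0224,0.002],"twist":0,"jaw":-1},{"translation":[0.154,-0.0224,0.002],"twist":0,"jaw":-1},{"translation":[0.154,-0.0224,0.002],"twist":0,"jaw":-1},{"translation":[0.154,-0.0224,0.002],"twist":0,"jaw":-1},{"translation":[0.154,-0.0224,0.002],"twist":0,"jaw":-1},{"translation":[0.154,-0.0224,0.002],"twist":0.02,"jaw":-1},{"translation":[0,0,0.15],"twist":0,"jaw":-1},{"translation":[0,0,0.11],"twist":0,"jaw":-1},{"translation":[0,0,0],"twist":0,"jaw":-1},{"translation":[0,0,0],"twist":0,"jaw":-1}]'
python3 -c "
from h import *
plan(.5207,.2336,.0335,-5.3)
f=manip.grab_frame('wrist');d=manip.outline_of('fat0',f)
z=manip.state()['position'][2]+.008
for q in d[:2]: print(q['score'],q['bbox'],fitcyl(f,q,.013,z,True))"
```

```text
clock: 24.12
position: [0.5226, 0.2338, 0.0734]
ee_rot: [[0.094, 0.996, 0.001], [0.996, -0.094, 0.001], [0.001, 0.001, -1.0]]
contact_force: [0.3, 0.5, -0.0]
opening: 0.274
grip_force: 59.1
shift [-0.001 -0.006  0.133] tot, min rows 0.6 twist -0.01 (after the shift) | now [0.5226 0.2338 0.0734] head -5.4 j7 -20 t 24.125 op 0.274 grip 59.1
0.86 [245.4, 210.4, 300.5, 353.2] (array([0.52179492, 0.23369589, 1.47569684]), np.float64(0.9506580585199077))
0.85 [339.8, 192.3, 390.7, 306.0] (array([0.56572395, 0.23874262, 1.61510343]), np.float64(0.6160420280019103))
```

```bash

python3 -m jog '[{"translation":[0,-0.005,0.06],"twist":0,"jaw":-1},{"translation":[0,0,0.045],"twist":0,"jaw":-1},{"translation":[0,0,0.026],"twist":0,"jaw":-1},{"translation":[0,0,0],"twist":0,"jaw":-1},{"translation":[0,0,0],"twist":0,"jaw":-0.3},{"translation":[0,0,0],"twist":0,"jaw":-0.1},{"translation":[0,0,0],"twist":0,"jaw":-0.1}]'
python3 -m jog '[{"translation":[0,0,-0.05],"twist":0,"jaw":-0.1},{"translation":[0,0,-0.15],"twist":0,"jaw":-0.1},{"translation":[0,0,-0.2],"twist":0,"jaw":0.2},{"translation":[0,0,0],"twist":0,"jaw":0.2},{"translation":[0,0,0],"twist":0,"jaw":0.2}]'
python3 -c "
from h import *
look(zb=.0275,names=('fat0',))
plan(.4538,-.28,.17,34.7)"
```

```text
clock: 25.1
position: [0.5202, 0.2339, 0.0325]
ee_rot: [[0.095, 0.996, -0.0], [0.996, -0.095, -0.0], [-0.0, -0.0, -1.0]]
contact_force: [0.4, -0.9, -0.3]
opening: 0.452
grip_force: 0.0
clock: 25.72
position: [0.5203, 0.2341, 0.1534]
ee_rot: [[0.094, 0.996, 0.001], [0.996, -0.094, 0.001], [0.001, 0.0, -1.0]]
contact_force: [-0.5, -0.7, -1.6]
opening: 0.598
grip_force: 0.0
fat0 0.88 px [340. 208.] xy [0.576  0.2277] axdeg 84.7 iou 0.94 r 0.013 rgb [ 52 101 170]
fat0 0.63 px [274. 208.] xy [0.5209 0.2344] axdeg 84.3 iou 0.97 r 0.013 rgb [ 54 102 171]
shift [-1.726 -0.057 -0.058] tot, min rows 8.3 twist -4.67 (after the shift) | now [0.5199 0.2338 0.1522] head -5.4 j7 -22 t 25.825 op 0.602 grip 0.0
```

```bash

python3 -m jog '[{"translation":[-0.157,-0.0052,-0.0053],"twist":0,"jaw":0.1},{"translation":[-0.157,-0.0052,-0.0053],"twist":0,"jaw":0.1},{"translation":[-0.157,-0.0052,-0.0053],"twist":0,"jaw":0.1},{"translation":[-0.157,-0.0052,-0.0053],"twist":0,"jaw":0.1},{"translation":[-0.157,-0.0052,-0.0053],"twist":0,"jaw":0.1},{"translation":[-0.157,-0.0052,-0.0053],"twist":0,"jaw":0.1},{"translation":[-0.157,-0.0052,-0.0053],"twist":0,"jaw":0.1},{"translation":[-0.157,-0.0052,-0.0053],"twist":0,"jaw":0.1},{"translation":[-0.157,-0.0052,-0.0053],"twist":0,"jaw":0.1},{"translation":[-0.157,-0.0052,-0.0053],"twist":0,"jaw":0.1},{"translation":[-0.157,-0.0052,-0.0053],"twist":0,"jaw":0.1},{"translation":[0,0,0],"twist":-0.934,"jaw":0.1},{"translation":[0,0,0],"twist":-0.934,"jaw":0.1},{"translation":[0,0,0],"twist":-0.934,"jaw":0.1},{"translation":[0,0,0],"twist":-0.934,"jaw":0.1},{"translation":[0,0,0],"twist":-0.934,"jaw":0.1},{"translation":[0,0,0],"twist":0,"jaw":0.1},{"translation":[0,0,0],"twist":0,"jaw":0.1}]'
python3 -c "
from h import *
look()
plan(.4538,-.2932,.007,34.7)"
```

```text
clock: 28.08
position: [0.454, -0.2801, 0.1698]
ee_rot: [[-0.566, 0.824, -0.001], [0.824, 0.566, 0.0], [0.001, -0.0, -1.0]]
contact_force: [-0.2, 0.3, 0.7]
opening: 0.552
grip_force: 0.0
fat0 0.82 px [266. 206.] xy [ 0.4542 -0.2927] axdeg 124.0 iou 0.96 r 0.013 rgb [ 51 100 169]
slim0 0.87 px [113. 183.] xy [ 0.3103 -0.3609] axdeg 178.4 iou 0.93 r 0.009 rgb [182  53  50]
slim0 0.79 px [441.  83.] xy [ 0.5253 -0.09  ] axdeg 121.9 iou 0.95 r 0.009 rgb [ 34  68 121]
slim0 0.7 px [100.  87.] xy [ 0.2479 -0.2835] axdeg 0.6 iou 0.95 r 0.009 rgb [123  84  57]
slim0 0.69 px [328. 114.] xy [ 0.452  -0.1878] axdeg 104.0 iou 0.95 r 0.009 rgb [ 37  74 131]
slim0 0.67 px [191.  43.] xy [ 0.3096 -0.2026] axdeg 135.8 iou 0.94 r 0.009 rgb [185  59  56]
slim0 0.62 px [ 70. 276.] xy [ 0.3048 -0.5023] axdeg 23.8 iou 0.93 r 0.009 rgb [172  58  55]
shift [-0.035 -0.026  0.544] tot, min rows 2.6 twist -0.01 (after the shift) | now [ 0.4542 -0.2801  0.1701] head 34.6 j7 67 t 28.225 op 0.552 grip 0.0
```

```bash

python3 -m jog '[{"translation":[-0.035,-0.025,0.1],"twist":0,"jaw":0.1},{"translation":[0,0,0.18],"twist":0,"jaw":0.1},{"translation":[0,0,0.15],"twist":0,"jaw":0.1},{"translation":[0,0,0.08],"twist":0,"jaw":0.1},{"translation":[0,0,0.036],"twist":0,"jaw":0.1},{"translation":[0,0,0],"twist":0,"jaw":0.1},{"translation":[0,0,0],"twist":0,"jaw":-1},{"translation":[0,0,0],"twist":0,"jaw":-1},{"translation":[0,0,0],"twist":0,"jaw":-1},{"translation":[0,0,0],"twist":0,"jaw":-1}]'
python3 -m jog '[{"translation":[0,0,-0.05],"twist":0,"jaw":-1},{"translation":[0,0,-0.15],"twist":0,"jaw":-1},{"translation":[0,0,-0.15],"twist":0,"jaw":-1},{"translation":[0,0,-0.15],"twist":0,"jaw":-1},{"translation":[0,0,0],"twist":0.928,"jaw":-1},{"translation":[0,0,0],"twist":0.928,"jaw":-1},{"translation":[0,0,0],"twist":0.928,"jaw":-1},{"translation":[0,0,0],"twist":0.928,"jaw":-1},{"translation":[0,0,0],"twist":0.928,"jaw":-1},{"translation":[0,0,0],"twist":0,"jaw":-1}]'
python3 -c "
from h import *
plan(.4649,.2388,.15,-5.3)"
```

```text
clock: 29.48
position: [0.4546, -0.2935, 0.0077]
ee_rot: [[-0.569, 0.822, 0.002], [0.822, 0.569, -0.001], [-0.002, 0.001, -1.0]]
contact_force: [-2.6, 0.6, 8.5]
opening: 0.282
grip_force: 58.4
clock: 30.72
position: [0.4542, -0.2929, 0.1574]
ee_rot: [[0.089, 0.996, 0.001], [0.996, -0.089, -0.0], [-0.0, 0.001, -1.0]]
contact_force: [-0.3, 0.2, -1.4]
opening: 0.278
grip_force: 59.1
shift [ 1.768 -0.123  0.024] tot, min rows 8.5 twist 0.02 (after the shift) | now [ 0.4542 -0.2929  0.1574] head -5.1 j7 36 t 30.725 op 0.278 grip 59.1
```

```bash

python3 -m jog '[{"translation":[0.1473,-0.0103,0.002],"twist":0,"jaw":-1},{"translation":[0.1473,-0.0103,0.002],"twist":0,"jaw":-1},{"translation":[0.1473,-0.0103,0.002],"twist":0,"jaw":-1},{"translation":[0.1473,-0.0103,0.002],"twist":0,"jaw":-1},{"translation":[0.1473,-0.0103,0.002],"twist":0,"jaw":-1},{"translation":[0.1473,-0.0103,0.002],"twist":0,"jaw":-1},{"translation":[0.1473,-0.0103,0.002],"twist":0,"jaw":-1},{"translation":[0.1473,-0.0103,0.002],"twist":0,"jaw":-1},{"translation":[0.1473,-0.0103,0.002],"twist":0,"jaw":-1},{"translation":[0.1473,-0.0103,0.002],"twist":0,"jaw":-1},{"translation":[0.1473,-0.0103,0.002],"twist":0,"jaw":-1},{"translation":[0.1473,-0.0103,0.002],"twist":0.02,"jaw":-1},{"translation":[0,0,0.15],"twist":0,"jaw":-1},{"translation":[0,0,0.11],"twist":0,"jaw":-1},{"translation":[0,0,0],"twist":0,"jaw":-1},{"translation":[0,0,0],"twist":0,"jaw":-1}]'
python3 -c "
from h import *
plan(.4649,.2388,.0335,-5.3)
f=manip.grab_frame('wrist');d=manip.outline_of('fat0',f)
z=manip.state()['position'][2]+.008
for q in d[:3]: print(q['score'],q['bbox'],fitcyl(f,q,.013,z,True))"
```

```text
clock: 32.72
position: [0.4656, 0.2385, 0.0726]
ee_rot: [[0.092, 0.996, 0.001], [0.996, -0.092, 0.001], [0.001, 0.001, -1.0]]
contact_force: [0.7, 0.6, -0.7]
opening: 0.283
grip_force: 59.2
shift [ 0.001 -0.003  0.13 ] tot, min rows 0.6 twist 0.00 (after the shift) | now [0.4656 0.2385 0.0726] head -5.3 j7 -21 t 32.725 op 0.283 grip 59.2
0.94 [243.4, 212.2, 304.0, 351.5] (array([0.46500127, 0.23825009, 1.46717828]), np.float64(0.9581136180566513))
0.88 [339.5, 190.3, 393.5, 302.5] (array([0.51024652, 0.24422301, 1.60859125]), np.float64(0.6163672387704089))
0.72 [418.6, 194.7, 471.4, 297.7] (array([0.55380265, 0.23941169, 1.66679084]), np.float64(0.599370760397984))
```

```bash

python3 -m jog '[{"translation":[0,0,0.05],"twist":0,"jaw":-1},{"translation":[0,0,0.03],"twist":0,"jaw":-1},{"translation":[0,0,0.02],"twist":0,"jaw":-1},{"translation":[0,0,0],"twist":0,"jaw":-1}]'
python3 -m jog '[{"translation":[0,0,0.015],"twist":0,"jaw":-1},{"translation":[0,0,0.013],"twist":0,"jaw":-1},{"translation":[0,0,0],"twist":0,"jaw":-1}]'
python3 -c "
from h import *
plan(.4649,.2388,.0335,-5.3);print(manip.state()['contact_force'])"
```

```text
clock: 33.33
position: [0.4647, 0.2381, 0.0406]
ee_rot: [[0.093, 0.996, -0.001], [0.996, -0.093, -0.001], [-0.001, -0.001, -1.0]]
contact_force: [0.5, -0.6, -0.5]
opening: 0.278
grip_force: 59.2
clock: 33.7
position: [0.4654, 0.2384, 0.0328]
ee_rot: [[0.093, 0.996, 0.001], [0.996, -0.093, 0.0], [0.0, 0.001, -1.0]]
contact_force: [2.5, -1.5, -1.2]
opening: 0.281
grip_force: 59.2
shift [ 0.001 -0.002 -0.002] tot, min rows 0.0 twist -0.01 (after the shift) | now [0.4654 0.2384 0.0328] head -5.4 j7 -20 t 33.7 op 0.281 grip 59.2
[ 2.4854009  -1.47117559 -1.22603862]
```

```bash

python3 -m jog '[{"translation":[0,0,0],"twist":0,"jaw":-0.33},{"translation":[0,0,0],"twist":0,"jaw":-0.33},{"translation":[0,0,0],"twist":0,"jaw":-0.33},{"translation":[0,0,-0.05],"twist":0,"jaw":-0.33},{"translation":[0,0,-0.1],"twist":0,"jaw":-0.33},{"translation":[0,0,-0.2],"twist":0,"jaw":-0.33},{"translation":[0,0,-0.1],"twist":0,"jaw":0},{"translation":[0,0,0],"twist":0,"jaw":0}]'
python3 -c "
from h import *
f=look('pics/w8.png',zb=.0275,names=('fat0',))
plan(.525,-.08,.16,31.9)"
```

```text
clock: 34.7
position: [0.4658, 0.239, 0.1707]
ee_rot: [[0.093, 0.996, 0.003], [0.996, -0.093, 0.003], [0.003, 0.003, -1.0]]
contact_force: [0.7, -0.3, -0.8]
opening: 0.494
grip_force: 0.0
fat0 0.85 px [272. 203.] xy [0.465  0.2387] axdeg 84.4 iou 0.96 r 0.013 rgb [ 55 104 173]
fat0 0.83 px [394. 204.] xy [0.5763 0.2278] axdeg 83.3 iou 0.95 r 0.013 rgb [ 53 101 170]
shift [-1.038  0.299  0.027] tot, min rows 5.2 twist -4.33 (after the shift) | now [0.4647 0.2385 0.1682] head -5.3 j7 -25 t 34.8 op 0.505 grip 0.0
```

View pics/w8.png

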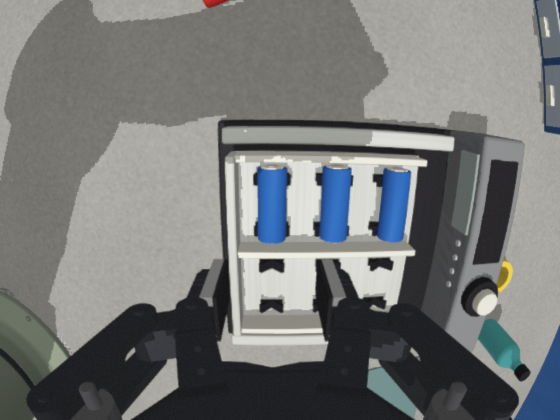

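```bash

python3 -m jog '[{"translation":[-0.148,0.0427,0.0],"twist":0,"jaw":0},{"translation":[-0.148,0.0427,0.0],"twist":0,"jaw":0},{"translation":[-0.148,0.0427,0.0],"twist":0,"jaw":0},{"translation":[-0.148,0.0427,0.0],"twist":0,"jaw":0},{"translation":[-0.148,0.0427,0.0],"twist":0,"jaw":0},{"translation":[-0.148,0.0427,0.0],"twist":0,"jaw":0},{"translation":[-0.148,0.0427,0.0],"twist":0,"jaw":0},{"translation":[0,0,0],"twist":-0.866,"jaw":0},{"translation":[0,0,0],"twist":-0.866,"jaw":0},{"translation":[0,0,0],"twist":-0.866,"jaw":0},{"translation":[0,0,0],"twist":-0.866,"jaw":0},{"translation":[0,0,0],"twist":-0.866,"jaw":0},{"translation":[0,0,0],"twist":0,"jaw":0},{"translation":[0,0,0],"twist":0,"jaw":0}]'
python3 -c "
from h import *
look(names=('slim0',))
plan(.5253,-.09,.006,31.9)"
```

```text
clock: 36.55
position: [0.525, -0.0795, 0.1673]
ee_rot: [[-0.525, 0.851, -0.001], [0.851, 0.525, -0.0], [0.0, -0.001, -1.0]]
contact_force: [-0.3, 0.1, 1.1]
opening: 0.502
grip_force: 0.0
slim0 0.97 px [159. 245.] xy [ 0.4521 -0.1881] axdeg 103.9 iou 0.9 r 0.009 rgb [ 54 102 169]
slim0 0.96 px [268. 202.] xy [ 0.5249 -0.0885] axdeg 121.1 iou 0.95 r 0.009 rgb [ 54 104 172]
slim0 0.84 px [ 31. 290.] xy [ 0.3115 -0.3596] axdeg 177.6 iou 0.9 r 0.009 rgb [167  57  55]
slim0 0.76 px [182. 167.] xy [ 0.4359 -0.1005] axdeg 62.3 iou 0.95 r 0.009 rgb [ 56 106 174]
slim0 0.73 px [ 11. 224.] xy [ 0.2473 -0.2816] axdeg 3.0 iou 0.94 r 0.009 rgb [108  76  53]
slim0 0.59 px [ 52. 190.] xy [ 0.3101 -0.2007] axdeg 137.1 iou 0.88 r 0.009 rgb [175  46  44]
slim0 0.57 px [ 20. 346.] xy [ 0.3065 -0.4992] axdeg 29.7 iou 0.75 r 0.009 rgb [166  48  45]
shift [-0.03  -0.018  0.538] tot, min rows 2.6 twist -0.02 (after the shift) | now [ 0.5251 -0.0794  0.1675] head 31.8 j7 42 t 36.65 op 0.498 grip 0.0
```

```bash

python3 -m jog '[{"translation":[-0.026,-0.017,0.1],"twist":0,"jaw":0},{"translation":[0,0,0.18],"twist":0,"jaw":0},{"translation":[0,0,0.15],"twist":0,"jaw":0},{"translation":[0,0,0.08],"twist":0,"jaw":0},{"translation":[0,0,0.03],"twist":0,"jaw":0},{"translation":[0,0,0],"twist":0,"jaw":0},{"translation":[0,0,0],"twist":0,"jaw":-1},{"translation":[0,0,0],"twist":0,"jaw":-1},{"translation":[0,0,0],"twist":0,"jaw":-1},{"translation":[0,0,0],"twist":0,"jaw":-1}]'
python3 -m jog '[{"translation":[0,0,-0.05],"twist":0,"jaw":-1},{"translation":[0,0,-0.15],"twist":0,"jaw":-1},{"translation":[0,0,-0.15],"twist":0,"jaw":-1},{"translation":[0,0,-0.15],"twist":0,"jaw":-1},{"translation":[0,0,0],"twist":0.864,"jaw":-1},{"translation":[0,0,0],"twist":0.864,"jaw":-1},{"translation":[0,0,0],"twist":0.864,"jaw":-1},{"translation":[0,0,0],"twist":0.864,"jaw":-1},{"translation":[0,0,0],"twist":0.864,"jaw":-1},{"translation":[0,0,0],"twist":0,"jaw":-1}]'
python3 -c "
from h import *
plan(.5683,.1408,.15,-5.3)"
```

```text
clock: 37.9
position: [0.5257, -0.0888, 0.007]
ee_rot: [[-0.528, 0.849, 0.002], [0.849, 0.528, -0.0], [-0.001, 0.001, -1.0]]
contact_force: [-1.6, -0.2, 8.8]
opening: 0.184
grip_force: 58.4
clock: 39.15
position: [0.5251, -0.0885, 0.1568]
ee_rot: [[0.091, 0.996, 0.001], [0.996, -0.091, 0.0], [0.0, 0.001, -1.0]]
contact_force: [0.3, -0.6, -0.1]
opening: 0.183
grip_force: 59.0
shift [0.774 0.074 0.023] tot, min rows 3.7 twist 0.01 (after the shift) | now [ 0.5251 -0.0885  0.1568] head -5.2 j7 14 t 39.15 op 0.183 grip 59.0
```

```bash

python3 -m jog '[{"translation":[0.129,0.0123,0.004],"twist":0,"jaw":-1},{"translation":[0.129,0.0123,0.004],"twist":0,"jaw":-1},{"translation":[0.129,0.0123,0.004],"twist":0,"jaw":-1},{"translation":[0.129,0.0123,0.004],"twist":0,"jaw":-1},{"translation":[0.129,0.0123,0.004],"twist":0,"jaw":-1},{"translation":[0.129,0.0123,0.004],"twist":0,"jaw":-1},{"translation":[0,0,0.14],"twist":0,"jaw":-1},{"translation":[0,0,0.12],"twist":0,"jaw":-1},{"translation":[0,0,0],"twist":0,"jaw":-1},{"translation":[0,0,0],"twist":0,"jaw":-1}]'
python3 -c "
from h import *
plan(.5683,.1408,.0315,-5.3)
f=manip.grab_frame('wrist')
cv2.imwrite('pics/w9.png',cv2.resize(f['frame'][100:350,120:440,::-1],None,fx=2.4,fy=2.4))
z=manip.state()['position'][2]+.005
for q in manip.outline_of('slim0',f)[:1]: print(q['score'],q['bbox'],fitcyl(f,q,.009,z,True))"
```

```text
clock: 40.4
position: [0.5691, 0.1404, 0.0722]
ee_rot: [[0.091, 0.996, 0.001], [0.996, -0.091, 0.001], [0.001, 0.001, -1.0]]
contact_force: [-0.4, 1.0, -0.4]
opening: 0.183
grip_force: 59.0
shift [ 0.001 -0.003  0.136] tot, min rows 0.7 twist 0.01 (after the shift) | now [0.5691 0.1404 0.0722] head -5.2 j7 -6 t 40.4 op 0.183 grip 59.0
0.77 [254.8, 214.7, 294.4, 342.6] (array([0.56826935, 0.13995382, 1.47315133]), np.float64(0.936635677680204))
```

View pics/w9.png

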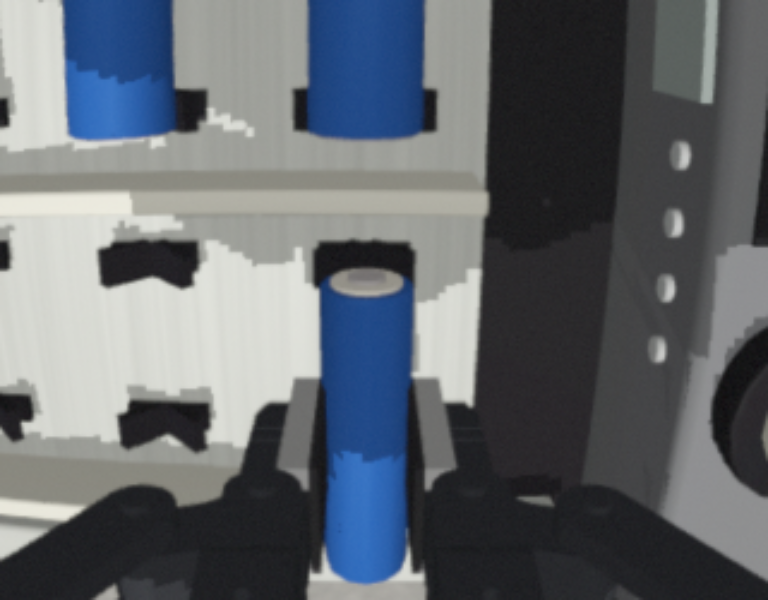

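```bash

python3 -m jog '[{"translation":[0,-0.002,0.06],"twist":0,"jaw":-1},{"translation":[0,0,0.045],"twist":0,"jaw":-1},{"translation":[0,0,0.03],"twist":0,"jaw":-1},{"translation":[0,0,0],"twist":0,"jaw":-1},{"translation":[0,0,0],"twist":0,"jaw":-0.4},{"translation":[0,0,0],"twist":0,"jaw":-0.34},{"translation":[0,0,0],"twist":0,"jaw":-0.34},{"translation":[0,0,-0.05],"twist":0,"jaw":-0.34},{"translation":[0,0,-0.15],"twist":0,"jaw":-0.34},{"translation":[0,0,-0.25],"twist":0,"jaw":0},{"translation":[0,0,0],"twist":0,"jaw":0},{"translation":[0,0,0],"twist":0,"jaw":0}]'
python3 -c "
from h import *
look(zb=.0265,names=('slim0',))
plan(.4521,-.176,.17,13.9)"
```

```text
clock: 42.0
position: [0.5677, 0.1407, 0.1533]
ee_rot: [[0.091, 0.996, 0.001], [0.996, -0.091, 0.001], [0.001, 0.001, -1.0]]
contact_force: [-0.4, -0.0, -0.5]
opening: 0.505
grip_force: 0.0
slim0 0.69 px [201. 164.] xy [0.5257 0.1862] axdeg 0.2 iou 0.08 r 0.013 rgb [167 168 162]
slim0 0.58 px [273. 206.] xy [0.5678 0.1403] axdeg 84.1 iou 0.97 r 0.009 rgb [ 57 104 172]
slim0 0.48 px [126. 417.] xy [ 0.3089 -0.1832] axdeg 52.2 iou 0.81 r 0.009 rgb [123  30  28]
shift [-1.086 -0.286 -0.059] tot, min rows 5.4 twist -2.23 (after the shift) | now [0.5673 0.1405 0.1521] head -5.3 j7 -9 t 42.1 op 0.497 grip 0.0
```

Slim2 filled. Next S2 at (0.452,-0.188).

```bash

python3 -m jog '[{"translation":[-0.1358,-0.0358,-0.0074],"twist":0,"jaw":0},{"translation":[-0.1358,-0.0358,-0.0074],"twist":0,"jaw":0},{"translation":[-0.1358,-0.0358,-0.0074],"twist":0,"jaw":0},{"translation":[-0.1358,-0.0358,-0.0074],"twist":0,"jaw":0},{"translation":[-0.1358,-0.0358,-0.0074],"twist":0,"jaw":0},{"translation":[-0.1358,-0.0358,-0.0074],"twist":0,"jaw":0},{"translation":[-0.1358,-0.0358,-0.0074],"twist":0,"jaw":0},{"translation":[-0.1358,-0.0358,-0.0074],"twist":0,"jaw":0},{"translation":[0,0,0],"twist":-0.743,"jaw":0},{"translation":[0,0,0],"twist":-0.743,"jaw":0},{"translation":[0,0,0],"twist":-0.743,"jaw":0},{"translation":[0,0,0],"twist":0,"jaw":0},{"translation":[0,0,0],"twist":0,"jaw":0}]'
python3 -c "
from h import *
look(names=('slim0',))
plan(.4521,-.1878,.006,13.9)"
```

```text
clock: 43.72
position: [0.4521, -0.1762, 0.17]
ee_rot: [[-0.237, 0.971, -0.001], [0.971, 0.237, 0.0], [0.0, -0.001, -1.0]]
contact_force: [-0.3, 0.3, 1.2]
opening: 0.5
grip_force: 0.0
slim0 0.96 px [131. 187.] xy [ 0.3097 -0.2012] axdeg 136.0 iou 0.95 r 0.009 rgb [181  54  51]
slim0 0.86 px [ 80. 243.] xy [ 0.2484 -0.2823] axdeg 0.5 iou 0.94 r 0.009 rgb [116  80  56]
slim0 0.84 px [270. 205.] xy [ 0.452 -0.187] axdeg 104.3 iou 0.92 r 0.009 rgb [ 56 104 167]
slim0 0.75 px [557.  52.] xy [0.7803 0.1047] axdeg 28.2 iou 0.52 r 0.009 rgb [162 140  59]
slim0 0.71 px [111. 307.] xy [ 0.2804 -0.3589] axdeg 1.4 iou 0.5 r 0.009 rgb [168  55  52]
slim0 0.55 px [276. 113.] xy [ 0.4364 -0.1008] axdeg 62.1 iou 0.94 r 0.009 rgb [ 40  81 143]
shift [-0.038 -0.01   0.547] tot, min rows 2.6 twist -0.01 (after the shift) | now [ 0.4522 -0.1761  0.1702] head 13.8 j7 40 t 43.825 op 0.498 grip 0.0
```

```bash

python3 -m jog '[{"translation":[-0.036,-0.01,0.1],"twist":0,"jaw":0},{"translation":[0,0,0.18],"twist":0,"jaw":0},{"translation":[0,0,0.15],"twist":0,"jaw":0},{"translation":[0,0,0.08],"twist":0,"jaw":0},{"translation":[0,0,0.037],"twist":0,"jaw":0},{"translation":[0,0,0],"twist":0,"jaw":0},{"translation":[0,0,0],"twist":0,"jaw":-1},{"translation":[0,0,0],"twist":0,"jaw":-1},{"translation":[0,0,0],"twist":0,"jaw":-1},{"translation":[0,0,0],"twist":0,"jaw":-1}]'
python3 -m jog '[{"translation":[0,0,-0.05],"twist":0,"jaw":-1},{"translation":[0,0,-0.15],"twist":0,"jaw":-1},{"translation":[0,0,-0.15],"twist":0,"jaw":-1},{"translation":[0,0,-0.15],"twist":0,"jaw":-1},{"translation":[0,0,0],"twist":0.741,"jaw":-1},{"translation":[0,0,0],"twist":0.741,"jaw":-1},{"translation":[0,0,0],"twist":0.741,"jaw":-1},{"translation":[0,0,0],"twist":0,"jaw":-1},{"translation":[0,0,0],"twist":0,"jaw":-1}]'
python3 -c "
from h import *
plan(.5125,.1460,.15,-5.3)"
```

```text
clock: 45.08
position: [0.4526, -0.1875, 0.0074]
ee_rot: [[-0.24, 0.971, 0.002], [0.971, 0.24, -0.0], [-0.001, 0.001, -1.0]]
contact_force: [-2.1, 1.1, 9.1]
opening: 0.182
grip_force: 58.4
clock: 46.2
position: [0.4521, -0.1873, 0.1568]
ee_rot: [[0.088, 0.996, 0.001], [0.996, -0.088, 0.0], [0.0, 0.001, -1.0]]
contact_force: [0.2, 0.1, -0.7]
opening: 0.175
grip_force: 59.1
shift [1.124 0.103 0.023] tot, min rows 5.4 twist 0.03 (after the shift) | now [ 0.4521 -0.1873  0.1568] head -5.1 j7 28 t 46.2 op 0.175 grip 59.1
```

```bash

python3 -m jog '[{"translation":[0.1405,0.0129,0.003],"twist":0,"jaw":-1},{"translation":[0.1405,0.0129,0.003],"twist":0,"jaw":-1},{"translation":[0.1405,0.0129,0.003],"twist":0,"jaw":-1},{"translation":[0.1405,0.0129,0.003],"twist":0,"jaw":-1},{"translation":[0.1405,0.0129,0.003],"twist":0,"jaw":-1},{"translation":[0.1405,0.0129,0.003],"twist":0,"jaw":-1},{"translation":[0.1405,0.0129,0.003],"twist":0,"jaw":-1},{"translation":[0.1405,0.0129,0.003],"twist":0.03,"jaw":-1},{"translation":[0,0,0.14],"twist":0,"jaw":-1},{"translation":[0,0,0.12],"twist":0,"jaw":-1},{"translation":[0,0,0],"twist":0,"jaw":-1},{"translation":[0,0,0],"twist":0,"jaw":-1}]'
python3 -c "
from h import *
plan(.5125,.1460,.0315,-5.3)
f=manip.grab_frame('wrist')
z=manip.state()['position'][2]+.005
for q in manip.outline_of('slim0',f)[:2]: print(q['score'],q['bbox'],fitcyl(f,q,.009,z,True))"
```

```text
clock: 47.7
position: [0.5141, 0.1455, 0.0723]
ee_rot: [[0.095, 0.995, 0.001], [0.995, -0.095, 0.0], [0.0, 0.001, -1.0]]
contact_force: [0.3, -0.5, 0.3]
opening: 0.184
grip_force: 59.1
shift [ 0.001 -0.006  0.136] tot, min rows 0.7 twist -0.02 (after the shift) | now [0.5141 0.1455 0.0723] head -5.5 j7 -6 t 47.7 op 0.184 grip 59.1
0.83 [254.7, 211.2, 294.7, 344.3] (array([0.51335061, 0.14551704, 1.4714716 ]), np.float64(0.9419825934924859))
0.7 [97.1, 14.2, 423.1, 320.9] (array([ 0.51764856,  0.19517711, -0.10486602]), np.float64(0.11001748667277851))
```

```bash

python3 -m jog '[{"translation":[0,-0.005,0.06],"twist":0,"jaw":-1},{"translation":[0,0,0.045],"twist":0,"jaw":-1},{"translation":[0,0,0.03],"twist":0,"jaw":-1},{"translation":[0,0,0],"twist":0,"jaw":-1},{"translation":[0,0,0],"twist":0,"jaw":-0.4},{"translation":[0,0,0],"twist":0,"jaw":-0.34},{"translation":[0,0,0],"twist":0,"jaw":-0.34},{"translation":[0,0,-0.05],"twist":0,"jaw":-0.34},{"translation":[0,0,-0.15],"twist":0,"jaw":-0.34},{"translation":[0,0,-0.25],"twist":0,"jaw":0},{"translation":[0,0,0],"twist":0,"jaw":0},{"translation":[0,0,0],"twist":0,"jaw":0}]'
python3 -c "
from h import *
look(zb=.0265,names=('slim0',))
plan(.4365,-.09,.17,-27.6)"
```

```text
clock: 49.3
position: [0.5118, 0.146, 0.1536]
ee_rot: [[0.095, 0.995, 0.001], [0.995, -0.095, 0.001], [0.001, 0.0, -1.0]]
contact_force: [-0.3, 0.1, 0.1]
opening: 0.501
grip_force: 0.0
slim0 0.94 px [273. 205.] xy [0.5119 0.1462] axdeg 84.1 iou 0.97 r 0.009 rgb [ 57 105 172]
slim0 0.88 px [339. 207.] xy [0.5672 0.14  ] axdeg 83.7 iou 0.92 r 0.009 rgb [ 55 104 173]
shift [-0.806 -0.174 -0.058] tot, min rows 4.0 twist 2.58 (after the shift) | now [0.5115 0.1457 0.1525] head -5.5 j7 -10 t 49.4 op 0.498 grip 0.0
```

```bash

python3 -m jog '[{"translation":[-0.134,-0.029,-0.01],"twist":0,"jaw":0},{"translation":[-0.134,-0.029,-0.01],"twist":0,"jaw":0},{"translation":[-0.134,-0.029,-0.01],"twist":0,"jaw":0},{"translation":[-0.134,-0.029,-0.01],"twist":0,"jaw":0},{"translation":[-0.134,-0.029,-0.01],"twist":0,"jaw":0},{"translation":[-0.134,-0.029,-0.01],"twist":0,"jaw":0},{"translation":[0,0,0],"twist":0.86,"jaw":0},{"translation":[0,0,0],"twist":0.86,"jaw":0},{"translation":[0,0,0],"twist":0.86,"jaw":0},{"translation":[0,0,0],"twist":0,"jaw":0},{"translation":[0,0,0],"twist":0,"jaw":0}]'
python3 -c "
from h import *
look(names=('slim0',))
plan(.4363,-.1005,.006,-27.6)"
```

```text
clock: 50.78
position: [0.4368, -0.0893, 0.1707]
ee_rot: [[0.461, 0.887, -0.001], [0.887, -0.461, -0.0], [-0.001, -0.001, -1.0]]
contact_force: [0.5, -1.0, -0.0]
opening: 0.497
grip_force: 0.0
slim0 0.93 px [279. 203.] xy [ 0.4369 -0.1006] axdeg 62.4 iou 0.96 r 0.009 rgb [ 52  99 166]
slim0 0.77 px [236. 329.] xy [ 0.3224 -0.2115] axdeg 135.3 iou 0.43 r 0.009 rgb [167  49  46]
shift [-0.034  0.015  0.55 ] tot, min rows 2.6 twist 0.01 (after the shift) | now [ 0.4369 -0.0894  0.1709] head -27.5 j7 -3 t 50.875 op 0.502 grip 0.0
```

```bash

python3 -m jog '[{"translation":[-0.033,0.016,0.1],"twist":0,"jaw":0},{"translation":[0,0,0.18],"twist":0,"jaw":0},{"translation":[0,0,0.15],"twist":0,"jaw":0},{"translation":[0,0,0.08],"twist":0,"jaw":0},{"translation":[0,0,0.04],"twist":0,"jaw":0},{"translation":[0,0,0],"twist":0,"jaw":0},{"translation":[0,0,0],"twist":0,"jaw":-1},{"translation":[0,0,0],"twist":0,"jaw":-1},{"translation":[0,0,0],"twist":0,"jaw":-1},{"translation":[0,0,0],"twist":0,"jaw":-1}]'
python3 -m jog '[{"translation":[0,0,-0.05],"twist":0,"jaw":-1},{"translation":[0,0,-0.15],"twist":0,"jaw":-1},{"translation":[0,0,-0.15],"twist":0,"jaw":-1},{"translation":[0,0,-0.15],"twist":0,"jaw":-1},{"translation":[0,0,0],"twist":-0.86,"jaw":-1},{"translation":[0,0,0],"twist":-0.86,"jaw":-1},{"translation":[0,0,0],"twist":-0.86,"jaw":-1},{"translation":[0,0,0],"twist":0,"jaw":-1},{"translation":[0,0,0],"twist":0,"jaw":-1}]'
python3 -c "
from h import *
plan(.4567,.1512,.15,-5.3)"
```

```text
clock: 52.12
position: [0.4373, -0.1003, 0.0071]
ee_rot: [[0.464, 0.886, 0.002], [0.886, -0.464, -0.0], [0.001, 0.002, -1.0]]
contact_force: [-1.7, 0.1, 10.4]
opening: 0.176
grip_force: 58.4
clock: 53.25
position: [0.4366, -0.1004, 0.1565]
ee_rot: [[0.098, 0.995, 0.0], [0.995, -0.098, 0.0], [0.0, 0.0, -1.0]]
contact_force: [-0.3, -0.5, 0.5]
opening: 0.183
grip_force: 59.1
shift [ 0.841 -0.016  0.022] tot, min rows 4.0 twist -0.04 (after the shift) | now [ 0.4366 -0.1004  0.1565] head -5.6 j7 18 t 53.25 op 0.183 grip 59.1
```

```bash

python3 -m jog '[{"translation":[0.14,-0.003,0.004],"twist":0,"jaw":-1},{"translation":[0.14,-0.003,0.004],"twist":0,"jaw":-1},{"translation":[0.14,-0.003,0.004],"twist":0,"jaw":-1},{"translation":[0.14,-0.003,0.004],"twist":0,"jaw":-1},{"translation":[0.14,-0.003,0.004],"twist":0,"jaw":-1},{"translation":[0.14,-0.003,0.004],"twist":-0.04,"jaw":-1},{"translation":[0,0,0.14],"twist":0,"jaw":-1},{"translation":[0,0,0.12],"twist":0,"jaw":-1},{"translation":[0,0,0],"twist":0,"jaw":-1},{"translation":[0,0,0],"twist":0,"jaw":-1}]'
python3 -c "
from h import *
plan(.4567,.1512,.0315,-5.3)
f=manip.grab_frame('wrist')
z=manip.state()['position'][2]+.005
for q in manip.outline_of('slim0',f)[:1]: print(q['score'],q['bbox'],fitcyl(f,q,.009,z,True))"
```

```text
clock: 54.5
position: [0.4559, 0.1509, 0.072]
ee_rot: [[0.091, 0.996, 0.001], [0.996, -0.091, 0.0], [0.0, 0.001, -1.0]]
contact_force: [0.6, -1.4, -0.4]
opening: 0.18
grip_force: 59.1
shift [0.001 0.003 0.135] tot, min rows 0.6 twist 0.01 (after the shift) | now [0.4559 0.1509 0.072 ] head -5.2 j7 -6 t 54.5 op 0.180 grip 59.1
0.93 [252.7, 211.6, 290.0, 342.0] (array([0.45506475, 0.15062389, 1.4801077 ]), np.float64(0.9246002602656771))
```

```bash

python3 -m jog '[{"translation":[0,0.004,0.06],"twist":0,"jaw":-1},{"translation":[0,0,0.045],"twist":0,"jaw":-1},{"translation":[0,0,0.028],"twist":0,"jaw":-1},{"translation":[0,0,0],"twist":0,"jaw":-1},{"translation":[0,0,0],"twist":0,"jaw":-0.42},{"translation":[0,0,0],"twist":0,"jaw":-0.42},{"translation":[0,0,0],"twist":0,"jaw":-0.42},{"translation":[0,0,-0.05],"twist":0,"jaw":-0.42},{"translation":[0,0,-0.15],"twist":0,"jaw":-0.42},{"translation":[0,0,-0.25],"twist":0,"jaw":-1},{"translation":[0,0,-0.1],"twist":0,"jaw":-1},{"translation":[0,0,0],"twist":0,"jaw":-1},{"translation":[0,0,0],"twist":0,"jaw":-1}]'
python3 -c "
from h import *
f=look('pics/w10.png',zb=.0265)
for d in manip.outline_of('start_top',f)[:1]: print('btn',d['score'],ground(f,[np.argwhere(d['region']).mean(0)[::-1]],.093,True))
plan(.40,.20,.18,-5.3)"
```

```text
clock: 56.22
position: [0.4562, 0.151, 0.1835]
ee_rot: [[0.089, 0.996, -0.0], [0.996, -0.089, 0.0], [0.0, -0.0, -1.0]]
contact_force: [-0.4, -0.7, -0.6]
opening: -0.004
grip_force: 0.0
fat0 0.89 px [274. 100.] xy [0.4649 0.2385] axdeg 84.3 iou 0.94 r 0.013 rgb [ 36  72 130]
fat0 0.73 px [398. 107.] xy [0.5766 0.2274] axdeg 84.5 iou 0.96 r 0.013 rgb [ 49  98 167]
fat0 0.55 px [338. 102.] xy [0.5207 0.2334] axdeg 84.1 iou 0.97 r 0.013 rgb [ 36  72 128]
slim0 0.85 px [273. 197.] xy [0.4562 0.151 ] axdeg 84.2 iou 0.98 r 0.009 rgb [ 57 105 173]
slim0 0.57 px [333. 197.] xy [0.5115 0.1456] axdeg 84.5 iou 0.96 r 0.009 rgb [ 57 105 173]
slim0 0.57 px [389. 198.] xy [0.5672 0.1402] axdeg 84.2 iou 0.95 r 0.009 rgb [ 55 102 169]
btn 0.76 [[0.6602729  0.13633012]]
shift [ 0.147 -0.201  0.009] tot, min rows 1.2 twist 0.02 (after the shift) | now [0.4562 0.1506 0.1828] head -5.1 j7 -13 t 56.425 op 0.002 grip 0.0
```

View pics/w10.png

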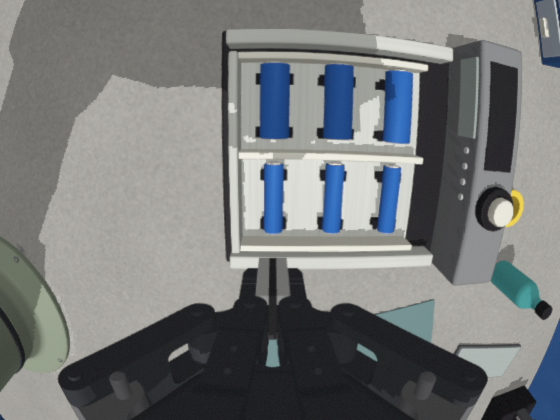

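```bash

python3 -m jog '[{"translation":[0.074,-0.125,0],"twist":0.02,"jaw":-1},{"translation":[0.073,-0.126,0],"twist":0,"jaw":-1},{"translation":[0,0,0.17],"twist":0,"jaw":-1},{"translation":[0,0,0.17],"twist":0,"jaw":-1},{"translation":[0,0,0.12],"twist":0,"jaw":-1},{"translation":[0,0,0.05],"twist":0,"jaw":-1},{"translation":[0,0,0],"twist":0,"jaw":-1},{"translation":[0,0,0],"twist":0,"jaw":-1}]'
python3 -m jog '[{"translation":[0,0.02,0],"twist":0,"jaw":-1},{"translation":[0,0.02,0],"twist":0,"jaw":-1},{"translation":[0,0.02,0],"twist":0,"jaw":-1},{"translation":[0,0,0],"twist":0,"jaw":-1}]'
python3 -m jog '[{"translation":[0,0.02,0],"twist":0,"jaw":-1},{"translation":[0,0.02,0],"twist":0,"jaw":-1},{"translation":[0,0,0],"twist":0,"jaw":-1}]'
python3 -c "
from h import *
plan(.385+.055*.9957,.2017-.055*.0924,.03)
f=manip.grab_frame('wrist')
for d in manip.outline_of('fat0',f)[:3]: print(d['score'],fitcyl(f,d,.013,.0405,True))"
```

```text
clock: 57.42
position: [0.3861, 0.2019, 0.0315]
ee_rot: [[0.092, 0.996, 0.001], [0.996, -0.092, 0.001], [0.001, 0.001, -1.0]]
contact_force: [-0.0, 1.5, 0.6]
opening: 0.001
grip_force: 0.0
clock: 57.92
position: [0.404, 0.1999, 0.0305]
ee_rot: [[0.093, 0.996, 0.0], [0.996, -0.093, 0.0], [0.0, 0.0, -1.0]]
contact_force: [-0.7, 0.1, -0.8]
opening: -0.001
grip_force: 0.0
clock: 58.3
position: [0.4151, 0.1988, 0.0303]
ee_rot: [[0.092, 0.996, -0.001], [0.996, -0.092, -0.0], [-0.0, -0.001, -1.0]]
contact_force: [-5.6, 1.3, 4.2]
opening: -0.001
grip_force: 2.8
shift [0.    0.082 0.001] tot, min rows 0.4 | now [0.4151 0.1988 0.0303] head -5.3 j7 -10 t 58.3 op -0.001 grip 2.8
0.85 (array([0.52763469, 0.23343967, 1.46648963]), np.float64(0.9593808072899471))
0.74 (array([0.47162141, 0.23828333, 1.4729167 ]), np.float64(0.9674581488777333))
0.68 (array([0.58366972, 0.22676466, 1.47731432]), np.float64(0.9733618128698043))
```

```bash

python3 -m jog '[{"translation":[0,0.018,0],"twist":0,"jaw":-1},{"translation":[0,0.018,0],"twist":0,"jaw":-1},{"translation":[0,0.018,0],"twist":0,"jaw":-1},{"translation":[0,0.018,0],"twist":0,"jaw":-1},{"translation":[0,0.012,0],"twist":0,"jaw":-1},{"translation":[0,0,0],"twist":0,"jaw":-1}]'
python3 -c "
from h import *
plan(.443,.196,.03)
f=manip.grab_frame('wrist')
for d in manip.outline_of('fat0',f)[:3]: print(d['score'],fitcyl(f,d,.013,.0405,True))"
```

```text
clock: 59.15
position: [0.4404, 0.1966, 0.0304]
ee_rot: [[0.092, 0.996, -0.001], [0.996, -0.092, -0.0], [-0.0, -0.001, -1.0]]
contact_force: [-3.6, 0.2, 1.6]
opening: -0.0
grip_force: 1.4
shift [-0.001  0.009  0.001] tot, min rows 0.0 | now [0.4404 0.1966 0.0304] head -5.3 j7 -9 t 59.15 op -0.000 grip 1.4
0.89 (array([0.55282533, 0.23093972, 1.46801704]), np.float64(0.9633341803363543))
0.63 (array([0.60849663, 0.22453874, 1.45659588]), np.float64(0.9710801641716685))
0.62 (array([0.4968953 , 0.23563665, 1.47199843]), np.float64(0.9646735904008269))
```

```bash

python3 -m jog '[{"translation":[0,0.006,0],"twist":0,"jaw":-1},{"translation":[0,0,0],"twist":0,"jaw":-1},{"translation":[0,-0.03,0],"twist":0,"jaw":-1},{"translation":[0,-0.08,0],"twist":0,"jaw":-1},{"translation":[0,-0.07,-0.05],"twist":0,"jaw":-1},{"translation":[0,0,-0.2],"twist":0,"jaw":-1},{"translation":[0,0,-0.2],"twist":0,"jaw":-1},{"translation":[0,0,-0.1],"twist":0,"jaw":-1},{"translation":[0,0,0],"twist":0,"jaw":-1}]'
python3 -c "
from h import *
f=look('pics/w11.png',zb=.0265)
plan(.66,.1365,.20,-5.3)"
```

```text
clock: 60.38
position: [0.389, 0.2023, 0.1972]
ee_rot: [[0.092, 0.996, 0.003], [0.996, -0.092, 0.003], [0.004, 0.003, -1.0]]
contact_force: [0.1, -0.2, -0.4]
opening: -0.003
grip_force: 0.0
fat0 0.76 px [379. 153.] xy [0.495  0.2358] axdeg 84.6 iou 0.96 r 0.013 rgb [ 52 102 173]
fat0 0.62 px [429. 165.] xy [0.55   0.2201] axdeg 85.6 iou 0.93 r 0.013 rgb [ 51 100 170]
slim0 0.97 px [370. 236.] xy [0.4852 0.1478] axdeg 84.7 iou 0.93 r 0.009 rgb [ 57 104 170]
slim0 0.82 px [460. 234.] xy [0.5966 0.1367] axdeg 84.2 iou 0.93 r 0.009 rgb [ 60 102 163]
slim0 0.75 px [418. 235.] xy [0.5411 0.1428] axdeg 84.3 iou 0.89 r 0.009 rgb [ 51  99 168]
shift [-0.132  0.923 -0.018] tot, min rows 4.5 twist 0.00 (after the shift) | now [0.388  0.2014 0.1949] head -5.3 j7 -24 t 60.525 op 0.000 grip 0.0
```

View pics/w11.png

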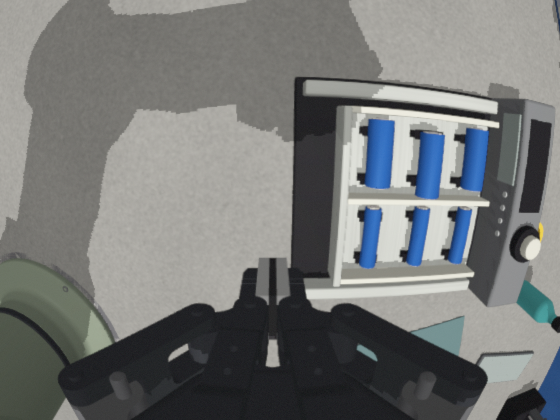

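```bash

python3 -m jog '[{"translation":[0.054,0.176,0.03],"twist":0,"jaw":-0.1},{"translation":[0.054,0.176,0.03],"twist":0,"jaw":-0.1},{"translation":[0.053,0.175,0],"twist":0,"jaw":-0.1},{"translation":[0,0,0],"twist":0,"jaw":-0.1},{"translation":[0,0,0],"twist":0,"jaw":-0.1}]'
python3 -c "
from h import *
f=look(zb=.0275,names=('fat0',))
cv2.imwrite('pics/w12.png',cv2.resize(f['frame'][130:290,160:400,::-1],None,fx=3.2,fy=3.2))
plan(.55,.2286,.0335,-5.3)"
```

```text
clock: 61.15
position: [0.5496, 0.2341, 0.176]
ee_rot: [[0.093, 0.996, -0.002], [0.996, -0.093, -0.001], [-0.002, -0.002, -1.0]]
contact_force: [-0.0, -0.2, 0.3]
opening: 0.45
grip_force: 0.0
fat0 0.89 px [336. 205.] xy [0.6055 0.225 ] axdeg 83.8 iou 0.97 r 0.013 rgb [ 53 102 170]
fat0 0.83 px [213. 204.] xy [0.4944 0.2355] axdeg 84.1 iou 0.95 r 0.013 rgb [ 53 102 171]
fat0 0.8 px [275. 214.] xy [0.5496 0.2207] axdeg 84.0 iou 0.95 r 0.013 rgb [ 54 103 172]
shift [-0.02   0.005  0.478] tot, min rows 2.3 twist 0.00 (after the shift) | now [0.5494 0.2347 0.177 ] head -5.3 j7 -14 t 61.25 op 0.451 grip 0.0
```

View pics/w12.png

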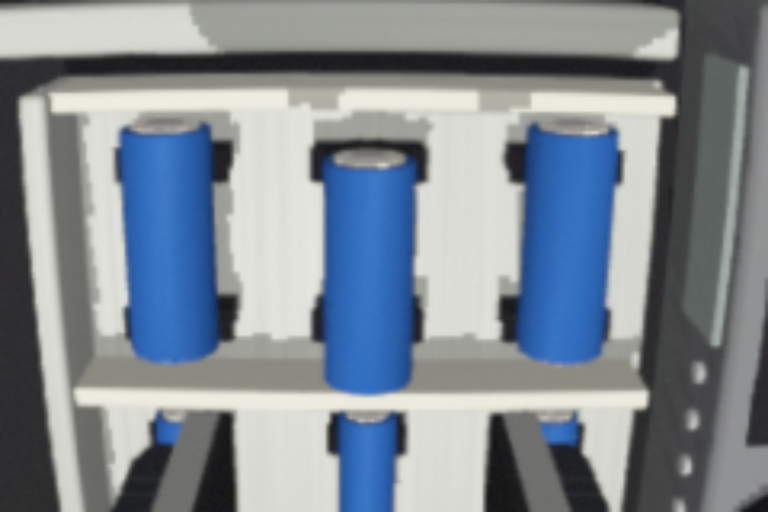

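```bash

python3 -m jog '[{"translation":[-0.027,0.004,0.1],"twist":0,"jaw":-0.1},{"translation":[0,0,0.15],"twist":0,"jaw":-0.1},{"translation":[0,0,0.12],"twist":0,"jaw":-0.1},{"translation":[0,0,0.07],"twist":0,"jaw":-0.1},{"translation":[0,0,0.036],"twist":0,"jaw":-0.1},{"translation":[0,0,0],"twist":0,"jaw":-0.1}]'
python3 -m jog '[{"translation":[0,0,0],"twist":0,"jaw":-1},{"translation":[0,0,0],"twist":0,"jaw":-1},{"translation":[0,0,0],"twist":0,"jaw":-1},{"translation":[0,0,0],"twist":0,"jaw":-1},{"translation":[0,0,-0.012],"twist":0,"jaw":-1},{"translation":[0,0,-0.012],"twist":0,"jaw":-1},{"translation":[0,0,0],"twist":0,"jaw":-1},{"translation":[0.014,0,0],"twist":0,"jaw":-1},{"translation":[0.014,0,0],"twist":0,"jaw":-1},{"translation":[0,0,0],"twist":0,"jaw":-1}]'
python3 -c "
from h import *
plan(.55,.2308,.0335,-5.3);print(manip.state()['contact_force'])
f=manip.grab_frame('wrist')
for d in manip.outline_of('fat0',f)[:3]: print(d['score'],d['bbox'],fitcyl(f,d,.013,.0405,True))"
```

```text
clock: 62.0
position: [0.5509, 0.2268, 0.0349]
ee_rot: [[0.092, 0.996, 0.0], [0.996, -0.092, 0.0], [0.0, 0.0, -1.0]]
contact_force: [0.4, 0.1, 0.3]
opening: 0.452
grip_force: 0.0
clock: 63.25
position: [0.5515, 0.2356, 0.0417]
ee_rot: [[0.092, 0.996, -0.0], [0.996, -0.092, 0.0], [0.0, -0.0, -1.0]]
contact_force: [-0.8, -0.2, -0.6]
opening: 0.274
grip_force: 58.9
shift [-0.016 -0.004  0.027] tot, min rows 0.2 twist 0.00 (after the shift) | now [0.5515 0.2356 0.0417] head -5.3 j7 -9 t 63.25 op 0.274 grip 58.9
[-0.8208375  -0.23229361 -0.63993959]
0.95 [351.2, 219.1, 412.7, 312.7] (array([0.6068775 , 0.2246517 , 1.48830716]), np.float64(0.7087160204647722))
0.66 [243.5, 222.3, 300.6, 355.8] (array([0.54988679, 0.2267199 , 1.46623945]), np.float64(0.9624786115864092))
```

```bash

python3 -m jog '[{"translation":[0,-0.002,0.012],"twist":0,"jaw":-1},{"translation":[0,0,0.01],"twist":0,"jaw":-1},{"translation":[0,0,0],"twist":0,"jaw":-1},{"translation":[0,0,0],"twist":0,"jaw":-0.3},{"translation":[0,0,0],"twist":0,"jaw":-0.2},{"translation":[0,0,0],"twist":0,"jaw":-0.2},{"translation":[0,0,-0.04],"twist":0,"jaw":-0.2},{"translation":[0,0,-0.1],"twist":0,"jaw":-0.2},{"translation":[0,0,-0.2],"twist":0,"jaw":-0.2},{"translation":[0,0,-0.12],"twist":0,"jaw":-1},{"translation":[0,0,0],"twist":0,"jaw":-1},{"translation":[0,0,0],"twist":0,"jaw":-1}]'
python3 -c "
from h import *
f=look(zb=.0275,names=('fat0',));cells(f,True,zb=.0265,names=('slim0',))
for d in manip.outline_of('start_top',f)[:1]: print('btn',d['score'],ground(f,[np.argwhere(d['region']).mean(0)[::-1]],.093,True))
plan(.661,.1373,.18,-5.3)"
```

```text
clock: 64.85
position: [0.5507, 0.2352, 0.1732]
ee_rot: [[0.092, 0.996, -0.0], [0.996, -0.092, 0.0], [0.0, -0.0, -1.0]]
contact_force: [0.6, -0.6, -0.4]
opening: -0.002
grip_force: 0.0
fat0 0.78 px [336. 207.] xy [0.6059 0.2248] axdeg 84.0 iou 0.96 r 0.013 rgb [ 56 103 171]
fat0 0.6 px [274. 208.] xy [0.5508 0.229 ] axdeg 84.3 iou 0.96 r 0.013 rgb [ 55 104 174]
fat0 0.6 px [211. 207.] xy [0.4946 0.2356] axdeg 84.5 iou 0.96 r 0.013 rgb [ 54 102 172]
slim0 0.65 px [217. 284.] xy [0.486  0.1462] axdeg 86.0 iou 0.75 r 0.009 rgb [ 57 105 173]
slim0 0.61 px [329. 284.] xy [0.5973 0.1368] axdeg 84.0 iou 0.8 r 0.009 rgb [ 65 109 171]
slim0 0.58 px [260. 222.] xy [0.5541 0.2633] axdeg 174.9 iou 0.11 r 0.013 rgb [184 185 179]
shift [-0.29   0.396 -0.025] tot, min rows 2.4 twist -0.00 (after the shift) | now [0.5507 0.2349 0.1724] head -5.3 j7 -14 t 65.05 op -0.000 grip 0.0
```

```bash

python3 -m jog '[{"translation":[-0.0725,0.099,-0.006],"twist":0,"jaw":-1},{"translation":[-0.0725,0.099,-0.006],"twist":0,"jaw":-1},{"translation":[-0.0725,0.099,0],"twist":0,"jaw":-1},{"translation":[-0.0725,0.099,0],"twist":0,"jaw":-1},{"translation":[0,0,0],"twist":0,"jaw":-1},{"translation":[0,0,0],"twist":0,"jaw":-1}]'
python3 -c "
from h import *
f=manip.grab_frame('wrist')
b=np.array([.661,.1373])
for d in manip.outline_of('start_top',f)[:2]:
  b=ground(f,[np.argwhere(d['region']).mean(0)[::-1]],.093,True)[0]; print('btn',d['score'],d['bbox'],b)
cells(f,True,zb=.0265,names=('slim0',))
plan(*b,.098,-5.3)"
```

```text
clock: 65.8
position: [0.6608, 0.1378, 0.1761]
ee_rot: [[0.092, 0.996, -0.001], [0.996, -0.092, -0.0], [-0.0, -0.001, -1.0]]
contact_force: [-0.7, -0.0, 0.4]
opening: -0.001
grip_force: 0.0
btn 0.83 [264.3, 206.3, 294.5, 242.7] [0.66321972 0.13663469]
btn 0.28 [183.2, 70.3, 219.3, 148.8] [0.61791651 0.22322184]
slim0 0.83 px [205. 205.] xy [0.5974 0.1368] axdeg 84.3 iou 0.95 r 0.009 rgb [ 57 103 169]
slim0 0.82 px [100. 205.] xy [0.4859 0.1482] axdeg 84.6 iou 0.91 r 0.009 rgb [ 50  95 161]
slim0 0.68 px [149. 205.] xy [0.5417 0.1429] axdeg 83.9 iou 0.93 r 0.009 rgb [ 54 100 167]
shift [ 0.268 -0.168  0.263] tot, min rows 2.0 twist 0.01 (after the shift) | now [0.6608 0.1385 0.1767] head -5.2 j7 -4 t 65.95 op 0.001 grip 0.0
```

```bash

python3 -m jog '[{"translation":[-0.004,0.004,0.13],"twist":0,"jaw":-1},{"translation":[0,0,0.11],"twist":0,"jaw":-1},{"translation":[0,0,0.02],"twist":0,"jaw":-1},{"translation":[0,0,0],"twist":0,"jaw":-1}]'
python3 -m jog '[{"translation":[0,0,0.012],"twist":0,"jaw":-1},{"translation":[0,0,0.01],"twist":0,"jaw":-1},{"translation":[0,0,0.008],"twist":0,"jaw":-1},{"translation":[0,0,0],"twist":0,"jaw":-1}]'
```

```text
clock: 66.45
position: [0.6626, 0.1365, 0.0996]
ee_rot: [[0.092, 0.996, 0.0], [0.996, -0.092, 0.0], [0.0, 0.0, -1.0]]
contact_force: [0.1, 1.1, 0.1]
opening: -0.003
grip_force: 0.0
clock: 66.95
position: [0.6632, 0.1365, 0.091]
ee_rot: [[0.092, 0.996, 0.002], [0.996, -0.092, 0.001], [0.001, 0.002, -1.0]]
contact_force: [0.1, 1.1, 12.8]
opening: 0.004
grip_force: 6.1
```

```bash

python3 -m jog '[{"translation":[0,0,0.008],"twist":0,"jaw":-1},{"translation":[0,0,0.004],"twist":0,"jaw":-1},{"translation":[0,0,0],"twist":0,"jaw":-1}]'
python3 -c "
from h import *
plan(.66,.13,.09)
f=manip.grab_frame('wrist');cv2.imwrite('pics/w13.png',cv2.resize(f['frame'][180:330,190:370,::-1],None,fx=4,fy=4))"
```

```text
clock: 67.32
position: [0.6636, 0.1365, 0.0902]
ee_rot: [[0.092, 0.996, 0.003], [0.996, -0.092, 0.002], [0.002, 0.003, -1.0]]
contact_force: [-15.5, -0.8, 54.5]
opening: 0.001
grip_force: 27.0
shift [-0.023 -0.01   0.001] tot, min rows 0.1 | now [0.6636 0.1365 0.0902] head -5.3 j7 -1 t 67.325 op 0.001 grip 27.0
```

View pics/w13.png

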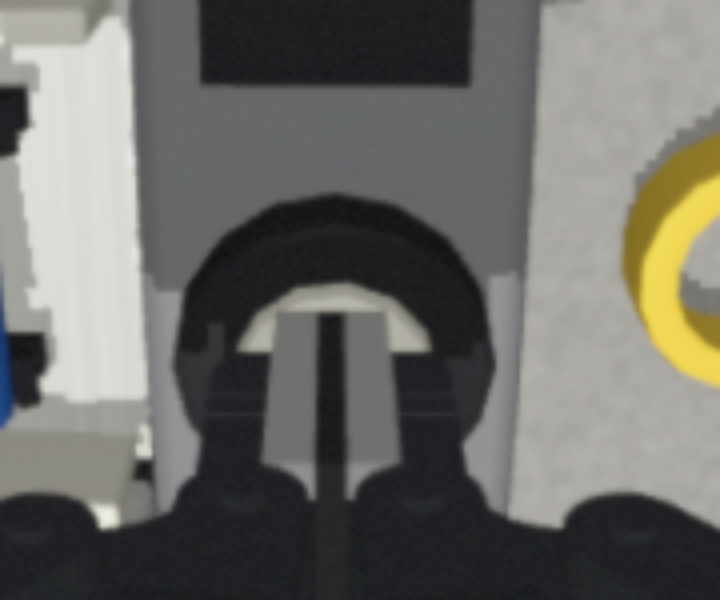

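```bash

python3 -m jog '[{"translation":[0,0,-0.02],"twist":0,"jaw":-1},{"translation":[0,0,0],"twist":0,"jaw":-1}]' | egrep 'pos|force'
python3 -c "
from h import *
f=manip.grab_frame('wrist');plan(.6626,.1365,.099)"
for i in 1 2; do python3 -m jog '[{"translation":[0,0,-0.01],"twist":0,"jaw":-1},{"translation":[0,0,0],"twist":0,"jaw":-1}]' | egrep 'pos|contact_f'; done
python3 -m jog '[{"translation":[0,0,0.004],"twist":0,"jaw":-1},{"translation":[0,0,0],"twist":0,"jaw":-1}]' | egrep 'pos|contact_f'
python3 -m jog '[{"translation":[0,0,0.004],"twist":0,"jaw":-1},{"translation":[0,0,0],"twist":0,"jaw":-1}]' | egrep 'pos|contact_f'
python3 -m jog '[{"translation":[0,0,0.004],"twist":0,"jaw":-1},{"translation":[0,0,0],"twist":0,"jaw":-1}]' | egrep 'pos|contact_f'
python3 -m jog '[{"translation":[0,0,0.004],"twist":0,"jaw":-1},{"translation":[0,0,0],"twist":0,"jaw":-1}]' | egrep 'pos|contact_f'
```

```text
position: [0.663, 0.1364, 0.0932]
contact_force: [3.3, 1.9, 2.9]
grip_force: 1.8
shift [ 0.    -0.001 -0.021] tot, min rows 0.1 | now [0.6629 0.1364 0.0928] head -5.3 j7 -1 t 67.675 op 0.004 grip 1.9
position: [0.6624, 0.1362, 0.0953]
contact_force: [1.8, 0.3, 3.1]
position: [0.6621, 0.1361, 0.0981]
contact_force: [0.2, 0.5, -0.6]
position: [0.6621, 0.1362, 0.0968]
contact_force: [-1.5, 0.0, 1.1]
position: [0.6622, 0.1362, 0.0957]
contact_force: [-1.1, 0.4, 2.4]
position: [0.6623, 0.1362, 0.0946]
contact_force: [-2.0, -0.2, 1.8]
position: [0.6624, 0.1362, 0.0934]
contact_force: [-1.2, -1.2, 3.2]
```

```bash

python3 -m jog '[{"translation":[0,0,-0.05],"twist":0,"jaw":-1},{"translation":[0,0,-0.15],"twist":0,"jaw":-1},{"translation":[0,0,-0.2],"twist":0,"jaw":-1},{"translation":[0,-0.1,-0.2],"twist":0,"jaw":-1},{"translation":[-0.15,-0.1,-0.1],"twist":0,"jaw":-1},{"translation":[-0.2,-0.1,0],"twist":0,"jaw":-1},{"translation":[0,0,0],"twist":0,"jaw":-1},{"translation":[0,0,0],"twist":0,"jaw":-1}]'
python3 -c "
from h import *
f=look('pics/w14.png',zb=.0265)
d=manip.outline_of('dummy',f)
if d: print('dummy',fitcyl(f,d[0],.013,.031,True))"
```

```text
clock: 70.18
position: [0.5678, 0.0441, 0.3002]
ee_rot: [[0.092, 0.996, 0.001], [0.996, -0.092, 0.001], [0.001, 0.001, -1.0]]
contact_force: [0.2, 1.3, 0.8]
opening: -0.002
grip_force: 0.0
fat0 0.87 px [244.  29.] xy [0.5504 0.2288] axdeg 83.9 iou 0.97 r 0.013 rgb [ 37  68 118]
fat0 0.58 px [199.  31.] xy [0.4941 0.2358] axdeg 85.4 iou 0.96 r 0.013 rgb [ 37  68 117]
fat0 0.57 px [291.  29.] xy [0.6066 0.2245] axdeg 83.4 iou 0.95 r 0.013 rgb [ 34  66 118]
slim0 0.88 px [245.  98.] xy [0.5419 0.1421] axdeg 84.6 iou 0.91 r 0.009 rgb [ 47  88 151]
slim0 0.84 px [290.  98.] xy [0.5974 0.1367] axdeg 84.3 iou 0.92 r 0.009 rgb [ 43  75 125]
slim0 0.82 px [200.  99.] xy [0.486  0.1475] axdeg 84.3 iou 0.93 r 0.009 rgb [ 53  98 163]
slim0 0.5 px [134. 321.] xy [ 0.3196 -0.1764] axdeg 135.0 iou 0.57 r 0.009 rgb [158  53  50]
```

View pics/w14.png

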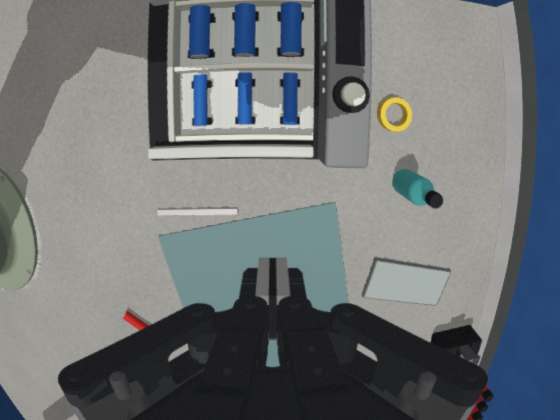

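```bash
python3 -c "
from h import *
for n in('side','top'):
  f=manip.grab_frame(n)
  for d in manip.outline_of('dummy',f)[:1]: print(n,d['score'],d['bbox'],fitcyl(f,d,.013,.031,False))
print(manip.job_done())"
```

```text
side 0.73 [274.1, 241.2, 289.8, 268.1] (array([ 0.53258063, -0.18062903,  1.29319864]), np.float64(0.8615492464072906))
top 0.48 [300.7, 188.8, 320.0, 203.0] (array([ 0.53056131, -0.18202433,  1.26952627]), np.float64(0.8778496087104457))
the job is handed in; nothing more can be done
None
```

The job is handed in: the dummy lies in the V-stand, all six cells lie in their matching grooves (after latching, one fat cell slid along its groove and I re-centred it), the tray stayed latched after I let go, and the start button was then pressed to its stop, judged by force (it peaked at about 54 N at the wrist).

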